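Pull a nut kit from the parts carousel

TASK

Pull the nuts for a repair kit: turn the parts carousel by its pegs to bring the bins you need to the window in its clear cover, and put every brass nut in the yellow pocket of the kit tray and every dark nut in the black pocket. Leave the big bright steel nuts in the carousel, and when the kit is complete close the carousel by turning its orange lid squarely into the window; do not disturb the steel dish or the marker on the table.

Things in the scene. Friction and masses are not known exactly. Their poses are not given: they have to be found in the camera images.
- hub (a point): top of the carousel's hub drum on its upright axis, 80 mm above the table. A grey pan, 284 mm across, of five 72 degree sectors round the drum (110 mm diameter): four open bins and one under an orange lid. Bins run 55 to 138 mm from the axis; floor 55 mm, rim, 3 mm dividers and drum top 80 mm above the table
- carousel_base: fixed foot plate under the pan, 308 mm across, 35 to 45 mm above the table on three legs, origin on the axis at table height; carries a fixed clear flat cover over all bins but the one at the window: a ring 72 to 156 mm from the axis, underside 85.5, top 88.5 mm above the table, on four thin posts (caps to 91.5 mm). Nuts come out only through the window
- window (a point): centre of the window (gap of 80 degrees, dark edge strips) in the clear cover, on the robot's side: 98 mm from the axis, at the height of the bin floor, 55 mm above the table. It does not move
- lid (a point): centre of the top of the orange lid that closes one sector; turns with the carousel, 98 mm from the axis, 80 mm above the table. The carousel is closed when this lies in the window's middle
- peg0 (a point): centre of the top of a black upright round peg on the hub drum, by which the carousel is turned; 14 mm diameter, from 80 to 116 mm above the table, 43 mm from the axis; turns with the carousel. Three such pegs, 120 degrees apart; this one is on the side of the orange lid
- peg1 (a point): top of the second peg, like peg0, 120 degrees anticlockwise of it seen from above
- peg2 (a point): top of the third peg, like peg0, 240 degrees anticlockwise of it seen from above
- kit_tray: loose aluminium tray 190 x 100 x 28 mm, 0.8 kg, on the table to the right of the carousel, its length (own x) pointing roughly away from the robot; origin at the centre of its underside. Walls 4 mm thick and 28 mm high; a divider 24 mm high across the middle makes two pockets of 89 (along own x) x 92 mm, floors 5 mm above the table
- yellow_pocket (a point): centre of the floor of the yellow-floored pocket of the kit tray (far half, own +x), for brass nuts
- black_pocket (a point): centre of the floor of the black-floored pocket of the kit tray (near half, own -x), for dark nuts
- steel_dish: shallow steel dish 114 mm across, 19 mm high, on the left of the table: leave alone. Origin under its centre
- marker: paint marker, 127 mm long, 15 mm thick, lying at the left end of the table: leave alone. Origin under its middle
- carousel (a joint): turning angle of the carousel in rad, 0 at the start, growing anticlockwise seen from above. It turns both ways without end and stays where it is left (friction torque 0.08 N m). Mind the wall shelf, 240 mm above the table, over its far right: from 0.64 m ahead of the robot and 0.15 m to its right. On the left, hung bins overhang 260 mm up, from 0.41 m ahead and 0.14 m to the left
- brass_nut_a: brass-yellow hexagonal nut lying flat, 10 mm high, 19 mm across flats (its own x is across a flat pair) and 22 mm across corners, 30 g; origin at the centre of its underside, z up. May be absent (None) from the start
- dark_nut_a: dark brown-grey hexagonal nut lying flat, 10 mm high, 19 mm across flats (its own x is across a flat pair) and 22 mm across corners, 30 g; origin at the centre of its underside, z up. May be absent (None) from the start
- brass_nut_b: brass-yellow hexagonal nut lying flat, 10 mm high, 19 mm across flats (its own x is across a flat pair) and 22 mm across corners, 30 g; origin at the centre of its underside, z up. May be absent (None) from the start
- dark_nut_b: dark brown-grey hexagonal nut lying flat, 10 mm high, 19 mm across flats (its own x is across a flat pair) and 22 mm across corners, 30 g; origin at the centre of its underside, z up. May be absent (None) from the start
- brass_nut_c: brass-yellow hexagonal nut lying flat, 10 mm high, 19 mm across flats (its own x is across a flat pair) and 22 mm across corners, 30 g; origin at the centre of its underside, z up. May be absent (None) from the start
- dark_nut_c: dark brown-grey hexagonal nut lying flat, 10 mm high, 19 mm across flats (its own x is across a flat pair) and 22 mm across corners, 30 g; origin at the centre of its underside, z up. May be absent (None) from the start
- steel_nut_a: big bright steel hexagonal nut lying flat, 12 mm high, 24 mm across flats, 27 mm across corners; must stay in the carousel. Origin at the centre of its underside
- steel_nut_b: big bright steel hexagonal nut lying flat, 12 mm high, 24 mm across flats, 27 mm across corners; must stay in the carousel. Origin at the centre of its underside

How it is judged:
By the outcome, as a careful person would: the job done as asked, in the order asked, and still so for the second after the job is handed in, with the robot touching nothing.
Of brass_nut_a, dark_nut_a, brass_nut_b, dark_nut_b, brass_nut_c, dark_nut_c only 4 to 6 are there at a start; the rules pass over those that are not, and their reading is None.
At some moment in a run one of kit_tray may be knocked a few centimetres aside while the robot is not near it.
Once in a run the grip may slacken for a moment while it holds something.
It also fails if it takes over 210 s, if anything falls off the work surface, if the arm or the gripper's body presses on something with over 40 N, if the wrist force passes 120 N, or if a joint passes its speed limit or range.

ROBOT

A 6-joint arm with a two-finger parallel gripper is mounted at the origin on a cart in front of the work surface, level with it; the furniture and walls round the work are solid. World frame = base frame: x ahead of the robot, y to its left, z up, the work surface at z = 0. Lengths are in m, angles in rad, forces in N, time in s.
With the tool pointing down it reaches from about 0.35 to 0.85 m from the base axis. Payload 8.1 kg.
Tool frame: the origin (TCP) lies at the very end of the fingers, on their centre line; the grasp point (between the pads) lies 19 mm behind it (grasp_offset is the distance from the TCP to the grasp point, in m); z points along the fingers, y is the direction in which the jaws open and shut (so a half turn about z gives the same grasp; the last joint's range is limited). The gripper opens to 93 mm and grips with 3 to 60 N. Pads are 15 mm wide; open, the fingers measure 128 mm over their backs; the gripper's body (75 mm by 188 mm) begins 65 mm behind the grasp point.
Start: joints at [-1.362, 0.13, 1.488, -0, 1.523, -0.085], TCP at [0.174, -0.574, 0.219] pointing down, gripper open.
Joint ranges: [-2.96, 2.96], [-0.89, 2.26], [0.02, 2.5], [-1.34, 4.48], [0, 2.73], [-2.66, 2.66]. Speed limits (rad/s): [2.39, 2.39, 2.79, 3.14, 3.14, 3.14].

INTERFACE

Orientations are given as a rotation vector (axis times angle).
In Python, from plant import read_state, read_camera, close_job, search_frame, masks_of, grasp_offset gives the robot as it stands.
- The arm moves only by the tool drive_tool, never from a script. Its argument "plan" is a list of rows, each an object with "claw": the closure, from 0 (fully open) to 1 (shut); "linear": the shift along the tool's x, y, z in cm, a list of three; "angular": the turn, a rotation vector about the tool's x, y, z in degrees, a list of three. In form: [{"claw": claw, "linear": [tx, ty, tz], "angular": [ax, ay, az]}, ...]. A call has 1 to 12 rows; each row shifts and turns the commanded pose from where the row before left it, along the tool's axes as they then stand; what a row does not reach is not made up. A row lasts 1/8 s, in which the tool goes at most 62.5 mm and 10.7 degrees, less where a joint would pass 70% of its speed; a pose out of reach is approached as far as the arm can. A call is refused whole if a number of a shift passes 6.25 or a number of a turn 10.7, either way. A call with a gripper value outside its range is refused whole. The fingers move at their own pace and stop on an object; "newtons" is the grip in N (left out, the last holds). Time passes only in rows, so rows that do not move let the fingers close. It gives the time, the measured TCP pose, the force and the opening at its end, in the units of the state.
- read_state(): the state, without advancing time (a new reading comes with each control period).
- read_camera(name): name is "scene" or "top" or "wrist"; returns a dict with "pixels" (384x512x3 uint8, red, green, blue), "K" (3x3 intrinsics, pixels), "xyz" and "attitude" of the camera in the world. Camera axes: x right, y up, looking along -z (the intrinsics and any distortion apply to the point x, -y, -z); pixel columns grow to the right and rows downward; lengths in m; the calibration is good to about 2 mm. A picture is of the moment at which its call begins. There is no depth.
- close_job(): hands the job in, once; it reports no verdict.
Trained networks look in a picture, given as the dict that the camera call returned (one of the last four; its "shot" number tells which), for a name from the list of things; names that differ only in an ending like _2 or _b are one class to them, and where a whole thing is asked for, a point or a joint stands for the part that bears it (a point fixed in the world has none). Each returns a list of dicts, best first, with "p" (0 to 1); they miss things now and then, are a little off and sometimes report something else, mostly with a low value. They report only what shows in the picture. A call takes as long as a camera call.
- search_frame(picture, label): "at" ([x, y, z] in m, in world coordinates, good to about 4 mm: the middle of the surface that is visible of it).
- masks_of(picture, label): "mask" (384x512 bool, what is visible of it).
The state is a dict: "t": time; "q": joint angles; "dq": joint speeds; "joint_torque": joint torques, N m; "tool_pos": TCP position; "orientation": TCP orientation; "force": force on the tool from outside, world axes, zero at the start; "wrist_torque": the same for the moment, N m; "opening": finger opening in m.
Only numpy, scipy, OpenCV 4.12 (cv2) and the standard library are available. Lean on these libraries where they do the work, as an engineer would, in place of code of your own. Each camera call takes 0.05 s, during which the arm holds its last target.

## Working session

There is one attempt and no reset: what is moved stays moved. The work goes in short steps, Python scripts to look and compute and a tool call to move; the robot and the scene stay as the last step left them, time stands still between calls to the robot, and variables do not carry over. Pictures are saved under pics/ and viewed, and the job is handed in when it is done.

Besides the shell and the picture viewer there is one more tool, called after ">>>" as name([rows], argument=value, ...), one row to a line, values as JSON. drive_tool: Moves the arm, as the interface text tells. Its arguments: {"type":"object","properties":{"plan":{"type":"array"},"newtons":{"type":"number"}},"required":["plan"]}

```bash
ls; mkdir -p pics
cat > h.py <<'E'
import numpy as np, cv2
from scipy.spatial.transform import Rotation as R
from plant import *
def att(c):
    a=np.array(c["attitude"],float)
    if a.shape==(3,3): return a
    if a.shape==(3,): return R.from_rotvec(a).as_matrix()
    return R.from_quat(a).as_matrix()
def proj(c,p):
    p=np.atleast_2d(p); v=(p-np.array(c["xyz"]))@att(c)
    K=np.array(c["K"]); return np.c_[K[0,0]*v[:,0]/-v[:,2]+K[0,2], K[1,1]*-v[:,1]/-v[:,2]+K[1,2]]
def unproj(c,uv,z):
    K=np.array(c["K"]); u,v=uv
    d=att(c)@np.array([(u-K[0,2])/K[0,0],-(v-K[1,2])/K[1,1],-1.])
    o=np.array(c["xyz"]); return o+d*(z-o[2])/d[2]
def save(c,n,crop=None,s=1.5):
    im=c["pixels"][:,:,::-1]
    if crop: u0,v0,u1,v1=crop; im=im[v0:v1,u0:u1]
    cv2.imwrite("pics/"+n,cv2.resize(im,None,fx=s,fy=s,interpolation=cv2.INTER_CUBIC))
E
python3 - <<'E'
from h import *
s=read_state(); print({k:np.round(v,3).tolist() for k,v in s.items()}, grasp_offset() if callable(grasp_offset) else grasp_offset)
for n in ["scene","top","wrist"]:
    c=read_camera(n); print(n,{k:(np.round(v,4).tolist() if k!="shot" else v) for k,v in c.items() if k!="pixels"}); save(c,n+"0.png")
    if n=="top":
        for l in ["hub","window","lid","peg0","peg1","peg2","kit_tray","yellow_pocket","black_pocket","brass_nut_a","dark_nut_a","steel_nut_a","steel_dish","marker","carousel_base"]:
            print(l,[(np.round(d["at"],3).tolist(),round(d["p"],2)) for d in search_frame(c,l)][:7])
print(read_state()["t"])
E
```

```text
pics
{'t': 0.0, 'q': [-1.362, 0.131, 1.489, -0.0, 1.523, -0.085], 'dq': [-0.0, -0.001, -0.001, 0.001, 0.001, -0.0], 'joint_torque': [0.001, -55.984, -49.176, 0.077, 0.036, -0.0], 'tool_pos': [0.174, -0.574, 0.218], 'orientation': [-3.106, -0.46, 0.0], 'force': [0.457, -0.069, 0.23], 'wrist_torque': [-0.022, -0.009, -0.014], 'opening': 0.093} 0.0188
scene {'K': [[395.0682, 0.0, 263.5306], [0.0, 395.0682, 193.1361], [0.0, 0.0, 1.0]], 'xyz': [-0.236, 0.5765, 0.7418], 'attitude': [0.5391, -1.0768, -2.0234], 'shot': 1}
top {'K': [[392.5174, 0.0, 251.221], [0.0, 392.5174, 188.4075], [0.0, 0.0, 1.0]], 'xyz': [0.4599, 0.0034, 1.1294], 'attitude': [0.0805, -0.0476, -1.586], 'shot': 2}
hub [([0.604, -0.039, 0.09], 0.94)]
window [([0.607, -0.037, 0.086], 0.89), ([0.443, -0.316, 0.004], 0.52), ([0.44, 0.18, 0.01], 0.42)]
lid [([0.538, -0.033, 0.078], 0.92), ([0.442, -0.311, 0.004], 0.3)]
peg0 [([0.54, -0.032, 0.08], 0.6)]
peg1 [([0.54, -0.032, 0.08], 0.6)]
peg2 [([0.54, -0.032, 0.08], 0.6)]
kit_tray [([0.44, -0.318, 0.005], 0.73), ([0.608, -0.035, 0.092], 0.41)]
yellow_pocket [([0.443, -0.314, 0.008], 0.96)]
black_pocket [([0.445, -0.314, 0.005], 0.62)]
brass_nut_a [([0.538, -0.032, 0.08], 0.63), ([0.606, -0.04, 0.089], 0.29)]
dark_nut_a []
steel_nut_a []
steel_dish [([0.44, 0.179, 0.009], 0.89)]
marker [([0.364, 0.333, 0.013], 0.75), ([0.606, -0.038, 0.092], 0.42)]
carousel_base [([0.609, -0.034, 0.092], 0.93)]
wrist {'K': [[285.6081, 0.0, 261.1969], [0.0, 285.6081, 189.878], [0.0, 0.0, 1.0]], 'xyz': [0.2522, -0.5514, 0.3855], 'attitude': [-0.254, 0.1888, -1.2681], 'shot': 3}
0.9
```

View pics/top0.png

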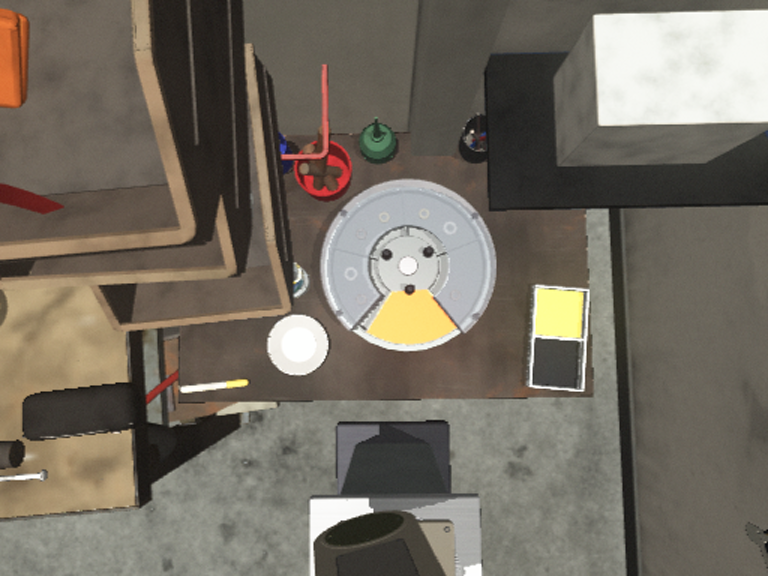

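View pics/scene0.png

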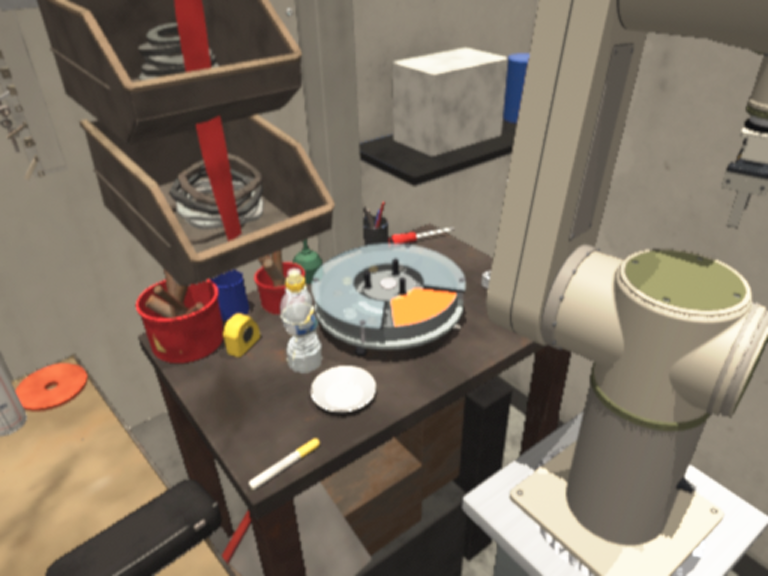

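View pics/wrist0.png

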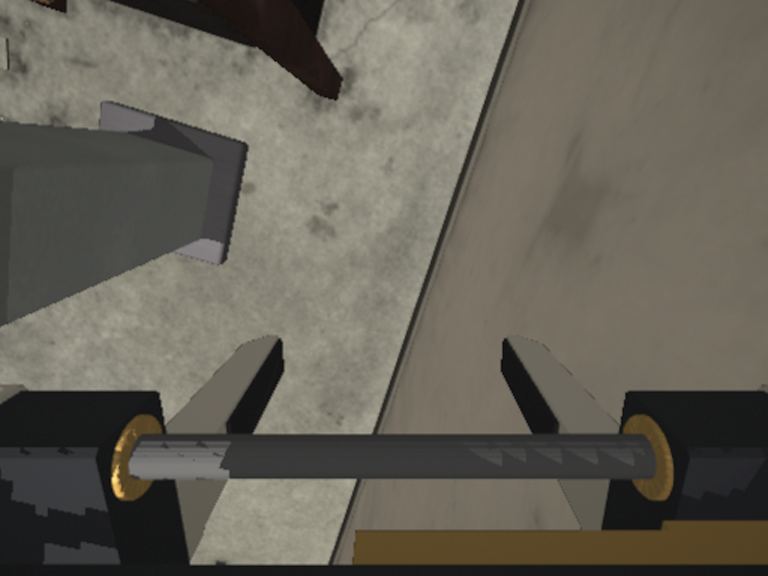

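Run:
```python
from h import *
c=read_camera("top"); save(c,"top1.png",(205,110,340,240),5)
save(c,"top1b.png",(340,180,400,270),6)
for l in ["hub","lid","peg0","carousel_base","yellow_pocket","black_pocket","kit_tray"]:
    for d in masks_of(c,l)[:2]:
        m=d["mask"]; ys,xs=np.nonzero(m); print(l,round(d["p"],2),m.sum(),xs.min(),xs.max(),ys.min(),ys.max(),xs.mean(),ys.mean())
print(unproj(c,(408.5/1.5,265/1.5),.08))
s=read_state();Rt=R.from_rotvec(s["orientation"]).as_matrix()
w=read_camera("wrist"); print("cam in tool",Rt.T@(np.array(w["xyz"])-s["tool_pos"]), Rt.T@att(w))
print(Rt)
```

```text
hub 0.65 6691 214 330 120 233 272.5613510685996 168.06680615752504
hub 0.33 2652 351 392 190 260 371.6210407239819 225.21266968325793
lid 0.93 3700 240 302 150 229 271.3797297297297 191.26405405405404
lid 0.54 6844 214 330 119 233 272.312390414962 168.1678842781999
peg0 0.8 3663 239 303 150 229 271.67267267267266 191.6036036036036
carousel_base 0.67 6823 214 330 119 234 272.33489667301774 168.22922468122528
yellow_pocket 0.91 2724 351 392 190 261 371.9607195301028 225.4346549192364
yellow_pocket 0.45 6729 215 330 120 233 272.42116213404665 167.6767721801159
black_pocket 0.92 2607 351 392 190 260 371.8584579976985 225.1465285769083
black_pocket 0.51 6649 214 330 120 233 272.3567453752444 167.48262896676192
kit_tray 0.85 2631 351 392 190 260 371.53363740022803 225.0577727099962
kit_tray 0.74 6809 214 330 119 233 272.16845351740346 168.2468791305625
[ 0.57639691 -0.03252304  0.08      ]
cam in tool [ 0.08170486  0.00082394 -0.16687194] [[-9.68539345e-04  9.56648213e-01  2.91244328e-01]
 [ 9.99999525e-01  8.94110869e-04  3.88640423e-04]
 [ 1.11387447e-04  2.91244566e-01 -9.56648624e-01]]
[[ 9.57158545e-01  2.89564361e-01  1.56777451e-06]
 [ 2.89564360e-01 -9.57158545e-01  2.20745643e-05]
 [ 7.89261587e-06 -2.06748863e-05 -1.00000000e+00]]
```

View pics/top1.png

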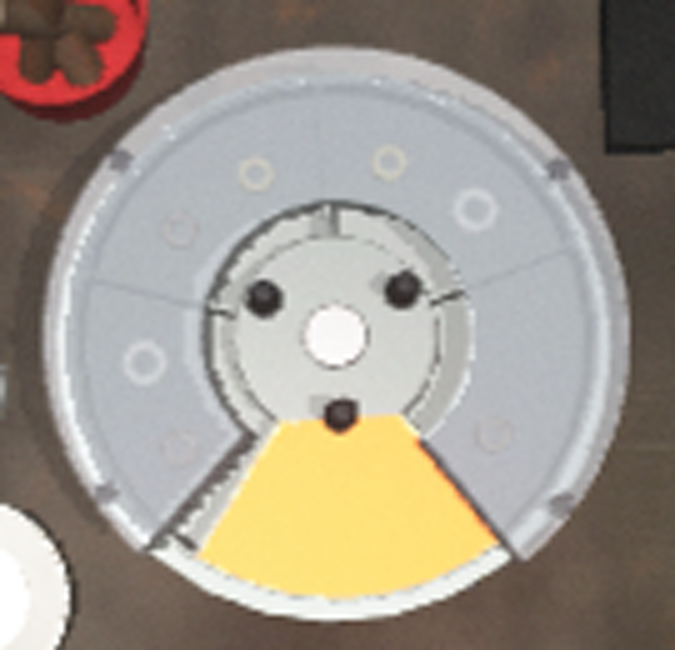

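View pics/top1b.png

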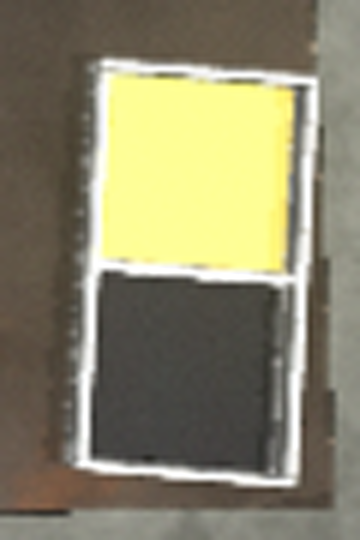

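Run:
```python
from h import *
c=read_camera("top")
for p in ([0.604,-.039,.09],[.538,-.033,.078],[.442,-.315,.004],[.44,.18,.01],[.364,.333,.013]): print(p,proj(c,p))
for uv,z in (((272,176.5),.08),((273,219),.08),((371.6,225.2),.005),((198.5,230),.01)): print(uv,unproj(c,uv,z))
print(att(c))
```

```text
[0.604, -0.039, 0.09] [[274.68075639 165.91613588]]
[0.538, -0.033, 0.078] [[272.76887786 190.97129571]]
[0.442, -0.315, 0.004] [[372.05822412 224.98403196]]
[0.44, 0.18, 0.01] [[197.77622608 228.34167839]]
[0.364, 0.333, 0.013] [[143.84899011 256.14452054]]
(272, 176.5) [ 0.57686298 -0.03163739  0.08      ]
(273, 219) [ 0.46301398 -0.0320677   0.08      ]
(371.6, 225.2) [ 0.44142616 -0.31340234  0.005     ]
(198.5, 230) [0.43527347 0.17795396 0.01      ]
[[-0.01529418  0.99655944 -0.08145775]
 [-0.99965039 -0.01699709 -0.02025316]
 [-0.02156802  0.08111951  0.996471  ]]
```

Run:
```python
from h import *
c=read_camera("top")
def cr(x,y,z): return unproj(c,((x+.5)/5-.5+205,(y+.5)/5-.5+110),z)
hub=cr(335,336,.081)
print("hub",hub)
def pol(n,x,y,z):
    p=cr(x,y,z)-hub; print(n,np.round(cr(x,y,z),4),"r %.1f ang %.1f"%(1e3*np.hypot(p[0],p[1]),np.degrees(np.arctan2(p[1],p[0]))), c["pixels"][int(round((y+.5)/5-.5+110)),int(round((x+.5)/5-.5+205))])
for n,x,y,z in [("p0",340,415,.116),("pA",265,297,.116),("pB",403,290,.116),("winL out",150,550,.0885),("winL in",255,435,.0885),("winR out",520,557,.0885),("winR in",418,440,.0885),("lid L out",200,557,.08),("lidLin",278,420,.08),("lidRout",498,545,.08),("lidRin",405,418,.08),("div",330,220,.08),("div",222,312,.08),("div",448,296,.08),
 ("b1",256,173,.063),("b2",390,162,.063),("st1",475,210,.063),("st2",145,362,.063),("d1",180,230,.063),("d2",180,445,.063),("d3",493,433,.063),("post",120,160,.0915),("post",557,167,.0915),("post",105,492,.0915),("post",562,505,.0915)]: pol(n,x,y,z)
```

```text
hub [ 0.57596092 -0.03051583  0.081     ]
p0 [ 0.531  -0.0312  0.116 ] r 45.0 ang -179.2 [98 87 86]
pA [0.5931 0.0066 0.116 ] r 40.9 ang 65.2 [88 82 84]
pB [ 0.5955 -0.0651  0.116 ] r 39.8 ang -60.6 [58 53 54]
winL out [0.463  0.0698 0.0885] r 151.1 ang 138.4 [193 194 187]
winL in [0.523  0.0132 0.0885] r 68.7 ang 140.5 [137 134 129]
winR out [ 0.4563 -0.1254  0.0885] r 152.7 ang -141.6 [160 154 153]
winR in [ 0.5189 -0.0731  0.0885] r 71.2 ang -143.2 [230 143  90]
lid L out [0.4589 0.0437 0.08  ] r 138.6 ang 147.6 [251 224 144]
lidLin [0.5314 0.0008 0.08  ] r 54.5 ang 144.9 [209 197 170]
lidRout [ 0.4628 -0.1149  0.08  ] r 141.2 ang -143.3 [175 175 170]
lidRin [ 0.5313 -0.0671  0.08  ] r 57.7 ang -140.7 [187 187 181]
div [ 0.6391 -0.0291  0.08  ] r 63.1 ang 1.3 [124 125 124]
div [0.5901 0.03   0.08  ] r 62.1 ang 76.8 [90 89 85]
div [ 0.5966 -0.0916  0.08  ] r 64.5 ang -71.3 [81 79 77]
b1 [0.6689 0.0106 0.063 ] r 101.6 ang 23.8 [180 184 190]
b2 [ 0.6736 -0.0632  0.063 ] r 102.9 ang -18.5 [180 184 187]
st1 [ 0.646  -0.1091  0.063 ] r 105.3 ang -48.3 [179 185 189]
st2 [0.5655 0.0729 0.063 ] r 104.0 ang 95.8 [180 185 190]
d1 [0.638  0.0528 0.063 ] r 103.9 ang 53.3 [181 186 190]
d2 [0.5198 0.0544 0.063 ] r 101.8 ang 123.5 [185 188 193]
d3 [ 0.5235 -0.1157  0.063 ] r 100.1 ang -121.6 [183 185 190]
post [0.6718 0.0832 0.0915] r 148.7 ang 49.9 [128 126 132]
post [ 0.6634 -0.1503  0.0915] r 148.3 ang -53.9 [124 122 127]
post [0.4939 0.0931 0.0915] r 148.3 ang 123.6 [146 141 144]
post [ 0.4832 -0.1478  0.0915] r 149.5 ang -128.3 [137 134 135]
```

```bash
cat >> h.py <<'E'
def go(p,yaw=None,s=None):
    """print tool-frame delta (cm, deg about tool z) to reach TCP p with tool-x at world yaw deg"""
    s=s or read_state(); Rt=R.from_rotvec(s["orientation"]).as_matrix()
    y=np.degrees(np.arctan2(Rt[1,0],Rt[0,0])); d=Rt.T@(np.array(p)-s["tool_pos"])*100
    a=0 if yaw is None else -((yaw-y+180)%360-180)
    print("now",np.round(s["tool_pos"],4),"yaw %.1f"%y,"tilt",np.round(Rt[:,2],3),"t %.1f"%s["t"],"F",np.round(s["force"],1),"open %.4f"%s["opening"])
    print("  delta cm",np.round(d,2),"turn z %.1f"%a)
    return d,a
E
python3 -c "
from h import *
go((.42,-.03,.24),0)"
```

```text
now [ 0.1738 -0.5743  0.2186] yaw 16.8 tilt [ 0. -0. -1.] t 1.4 F [-0.2 -0.6  0.1] open 0.0931
  delta cm [ 39.33 -44.97  -2.14] turn z 16.8
```

>>> drive_tool([
  {"claw":0,"linear":[0,0,-1],"angular":[0,0,8.4]},
  {"claw":0,"linear":[0,0,-1.1],"angular":[0,0,8.4]},
  {"claw":0,"linear":[2.46,-5.44,0],"angular":[0,0,0]},
  {"claw":0,"linear":[2.46,-5.44,0],"angular":[0,0,0]},
  {"claw":0,"linear":[2.46,-5.44,0],"angular":[0,0,0]},
  {"claw":0,"linear":[2.46,-5.44,0],"angular":[0,0,0]},
  {"claw":0,"linear":[2.46,-5.44,0],"angular":[0,0,0]},
  {"claw":0,"linear":[2.46,-5.44,0],"angular":[0,0,0]},
  {"claw":0,"linear":[2.46,-5.44,0],"angular":[0,0,0]},
  {"claw":0,"linear":[2.46,-5.44,0],"angular":[0,0,0]},
  {"claw":0,"linear":[2.46,-5.44,0],"angular":[0,0,0]},
  {"claw":0,"linear":[2.46,-5.44,0],"angular":[0,0,0]},
])

```text
t: 2.95
tool_pos: [0.4201, -0.0283, 0.2401]
orientation: [3.141, 0.001, 0.002]
force: [0.9, -0.9, 0.0]
opening: 0.0931
```

Run:
```python
from h import *
c=read_camera("wrist"); save(c,"w1.png")
go((.42,-.03,.24),0)
for l in ["hub","lid","peg0","brass_nut_a","dark_nut_a","steel_nut_a"]:
    print(l,[(np.round(d["at"],3).tolist(),round(d["p"],2)) for d in search_frame(c,l)][:7])
```

```text
now [ 0.4218 -0.0217  0.2399] yaw 0.3 tilt [ 0.002  0.004 -1.   ] t 3.0 F [-2.4  4.8  0.1] open 0.0931
  delta cm [-0.18  0.83 -0.01] turn z 0.3
hub [([0.544, -0.086, 0.086], 0.85)]
lid [([0.532, -0.026, 0.08], 0.7), ([0.366, 0.311, 0.012], 0.54)]
peg0 [([0.533, -0.035, 0.083], 0.7)]
brass_nut_a []
dark_nut_a [([0.531, -0.031, 0.083], 0.35)]
steel_nut_a []
```

View pics/w1.png

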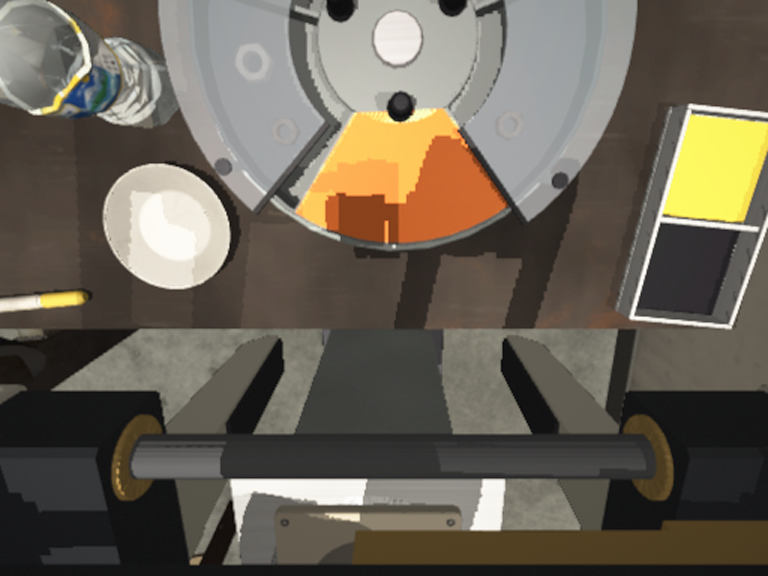

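>>> drive_tool([
  {"claw":0.5,"linear":[0,0,0],"angular":[0,0,0]},
  {"claw":0.5,"linear":[0,0,0],"angular":[0,0,0]},
])

```text
t: 3.55
tool_pos: [0.4193, -0.0311, 0.2397]
orientation: [3.142, -0.002, 0.0]
force: [-0.3, -0.8, 0.4]
opening: 0.0772
```

Run:
```python
from h import *
c=read_camera("wrist"); save(c,"w2.png",(90,0,440,180),2.2)
go((.42,-.03,.24),0); print(c["xyz"])
```

```text
now [ 0.4193 -0.031   0.2397] yaw -0.1 tilt [ 0. -0. -1.] t 3.6 F [-0.1  0.1  1.1] open 0.0737
  delta cm [ 0.07 -0.1  -0.03] turn z -0.1
[ 0.50122102 -0.03193025  0.4065847 ]
```

View pics/w2.png

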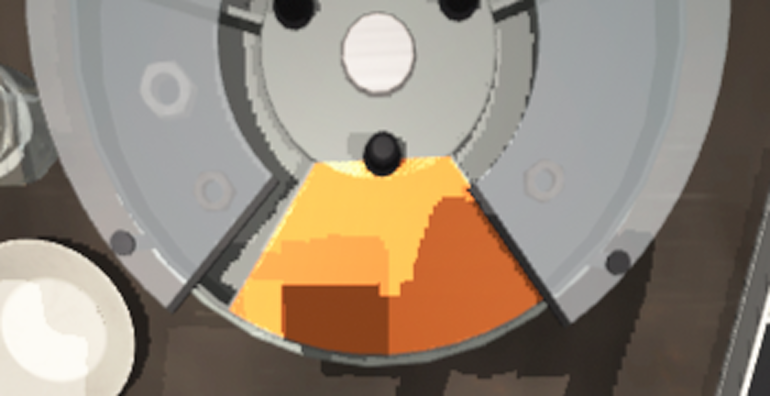

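Run:
```python
from h import *
c=read_camera("wrist")
def cr(x,y,z): return unproj(c,((x+.5)/2.2-.5+90,(y+.5)/2.2-.5),z)
hub=cr(379,54,.081); print(hub)
hub=np.array([.576,-.0315,.08])
for n,x,y,z in [("p0",383,148-4,.116),("wLo",173,310,.0885),("wRo",570,322,.0885),("wLi",283,180,.0885),("wRi",472,188,.0885),("lLo",232,303,.08),("lRo",547,298,.08),("lLi",316,163,.08),("lRi",455,157,.08),("postL",122,243,.0915),("postR",618,263,.0915),("dk L",213,190,.063),("dk R",543,180,.063),("steel",165,90,.065),("rim bottom",385,358,.08)]:
    p=cr(x,y,z)-hub; print(n,np.round(p+hub,4),"r %.1f ang %.1f"%(1e3*np.hypot(p[0],p[1]),np.degrees(np.arctan2(p[1],p[0]))%360))
```

```text
[ 0.57750174 -0.03267019  0.081     ]
p0 [ 0.5352 -0.0342  0.116 ] r 40.9 ang 183.8
wLo [0.4616 0.0711 0.0885] r 153.6 ang 138.1
wRo [ 0.4552 -0.129   0.0885] r 155.3 ang 218.9
wLi [0.5227 0.013  0.0885] r 69.4 ang 140.1
wRi [ 0.519  -0.0768  0.0885] r 72.9 ang 218.5
lLo [0.4641 0.0431 0.08  ] r 134.5 ang 146.3
lRo [ 0.4663 -0.1188  0.08  ] r 140.2 ang 218.5
lLi [ 0.531  -0.0022  0.08  ] r 53.7 ang 146.9
lRi [ 0.5335 -0.0693  0.08  ] r 56.8 ang 221.6
postL [0.4942 0.0916 0.0915] r 147.8 ang 123.6
postR [ 0.4843 -0.149   0.0915] r 149.1 ang 232.0
dk L [0.5197 0.0528 0.063 ] r 101.4 ang 123.7
dk R [ 0.5242 -0.1167  0.063 ] r 99.7 ang 238.7
steel [0.5658 0.0722 0.065 ] r 104.2 ang 95.6
rim bottom [ 0.4352 -0.0356  0.08  ] r 140.9 ang 181.7
```

>>> drive_tool([
  {"claw":0.5,"linear":[3.8,0.1,3.6],"angular":[0,0,-3]},
  {"claw":0.5,"linear":[3.8,0.1,3.7],"angular":[0,0,0]},
  {"claw":0.5,"linear":[3.8,0.1,3.7],"angular":[0,0,0]},
  {"claw":0.5,"linear":[0,0,0],"angular":[0,0,0]},
  {"claw":0.5,"linear":[0,0,0],"angular":[0,0,0]},
])

```text
t: 4.28
tool_pos: [0.5333, -0.0292, 0.13]
orientation: [-3.14, -0.083, 0.001]
force: [0.5, -0.8, 0.1]
opening: 0.0463
```

Run:
```python
from h import *
go((.5335,-.034,.095),3); print(read_state()["q"])
c=read_camera("wrist"); save(c,"w3.png",None,1.4)
```

```text
now [ 0.5333 -0.0292  0.13  ] yaw 3.0 tilt [-0.  0. -1.] t 4.3 F [ 0.5 -0.8  0.1] open 0.0463
  delta cm [0.   0.48 3.5 ] turn z 0.0
[-1.50772302e-01  1.28959892e-02  1.77571131e+00 -4.95251737e-05
  1.35344591e+00  1.36716707e+00]
```

View pics/w3.png

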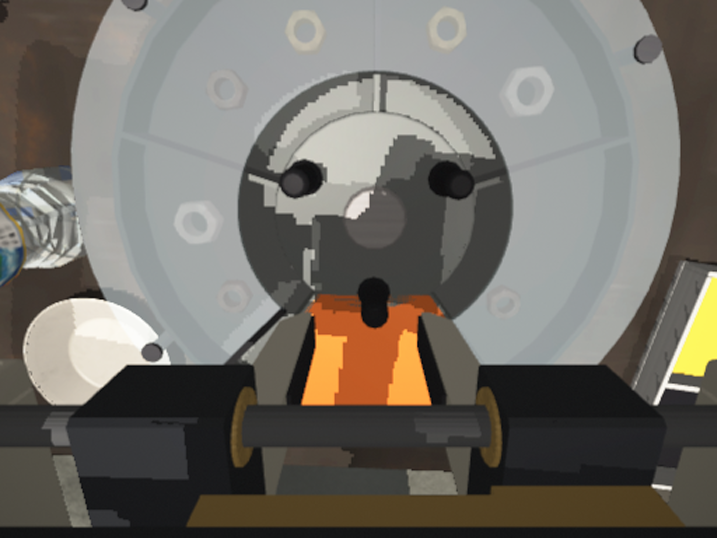

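>>> drive_tool([
  {"claw":0.5,"linear":[0,0.4,1.7],"angular":[0,0,0]},
  {"claw":0.5,"linear":[0,0,1.8],"angular":[0,0,0]},
  {"claw":0.9,"linear":[0,0,0],"angular":[0,0,0]},
  {"claw":1,"linear":[0,0,0],"angular":[0,0,0]},
  {"claw":1,"linear":[0,0,0],"angular":[0,0,0]},
  {"claw":1,"linear":[0,0,0],"angular":[0,0,0]},
], newtons=12)

```text
t: 5.08
tool_pos: [0.5341, -0.0333, 0.0952]
orientation: [3.14, 0.083, 0.002]
force: [0.5, -0.2, 1.5]
opening: 0.0134
```

Run:
```python
from h import *
s=read_state();go((.5335,-.034,.095),3,s); print(s["force"])
for d in (8,9,8.4): print(d, 4.3*np.sin(np.radians(d)),4.3*(1-np.cos(np.radians(d))))
```

```text
now [ 0.5341 -0.0333  0.0952] yaw 3.0 tilt [ 0.001 -0.    -1.   ] t 5.1 F [ 0.5 -0.2  1.5] open 0.0134
  delta cm [-0.07  0.07  0.02] turn z 0.0
[ 0.46754255 -0.18228419  1.54825436]
8 0.5984443341282814 0.04184730441124744
9 0.6726681996729927 0.05294013544090759
8.4 0.6281570228183699 0.04612896825915017
```

>>> drive_tool([
  {"claw":1,"linear":[0.046,0.628,0],"angular":[0,0,-8.4]},
  {"claw":1,"linear":[0.046,0.628,0],"angular":[0,0,-8.4]},
  {"claw":1,"linear":[0.046,0.628,0],"angular":[0,0,-8.4]},
  {"claw":1,"linear":[0.046,0.628,0],"angular":[0,0,-8.4]},
  {"claw":1,"linear":[0.046,0.628,0],"angular":[0,0,-8.4]},
  {"claw":1,"linear":[0.046,0.628,0],"angular":[0,0,-8.4]},
  {"claw":1,"linear":[0.046,0.628,0],"angular":[0,0,-8.4]},
  {"claw":1,"linear":[0.046,0.628,0],"angular":[0,0,-8.4]},
  {"claw":1,"linear":[0,0,0],"angular":[0,0,0]},
  {"claw":1,"linear":[0,0,0],"angular":[0,0,0]},
  {"claw":0.5,"linear":[0,0,0],"angular":[0,0,0]},
  {"claw":0.5,"linear":[0,0,0],"angular":[0,0,0]},
])

```text
t: 6.58
tool_pos: [0.5616, -0.0712, 0.0943]
orientation: [-2.57, -1.806, 0.001]
force: [0.1, 0.1, 0.2]
opening: 0.0288
```

Run:
```python
from h import *
s=read_state()
go((.5335,-.034,.095),3,s)
p=np.array(s["tool_pos"])[:2]-[.5765,-.032]; print(np.hypot(*p),np.degrees(np.arctan2(p[1],p[0]))%360)
go((.40,-.03,.22),0)
```

```text
now [ 0.5616 -0.0712  0.0943] yaw 70.2 tilt [-0.001  0.    -1.   ] t 6.6 F [0.1 0.1 0.2] open 0.0288
  delta cm [ 2.55 -3.9  -0.07] turn z 67.2
0.04196865417228525 249.16196865710583
now [ 0.5616 -0.0712  0.0943] yaw 70.2 tilt [-0.001  0.    -1.   ] t 6.6 F [0.1 0.1 0.2] open 0.0288
  delta cm [ -1.6  -16.61 -12.56] turn z 70.2
```

>>> drive_tool([
  {"claw":0.5,"linear":[0,0,-2],"angular":[0,0,0]},
  {"claw":0.5,"linear":[0,0,-3.5],"angular":[0,0,0]},
  {"claw":0.5,"linear":[0,0,-0.8],"angular":[0,0,10]},
  {"claw":0.5,"linear":[0,0,-0.8],"angular":[0,0,10]},
  {"claw":0.5,"linear":[0,0,-0.8],"angular":[0,0,10]},
  {"claw":0.5,"linear":[0,0,-0.8],"angular":[0,0,10]},
  {"claw":0.5,"linear":[0,0,-0.8],"angular":[0,0,10]},
  {"claw":0.5,"linear":[0,0,-0.8],"angular":[0,0,10]},
  {"claw":0.5,"linear":[0,0,-0.8],"angular":[0,0,10.2]},
  {"claw":0.5,"linear":[-4,-1.4,0],"angular":[0,0,0]},
  {"claw":0.5,"linear":[-4,-1.4,0],"angular":[0,0,0]},
  {"claw":0.5,"linear":[-4,-1.3,0],"angular":[0,0,0]},
])

```text
t: 8.07
tool_pos: [0.4411, -0.03, 0.207]
orientation: [3.141, 0.0, 0.002]
force: [0.6, 0.3, 0.5]
opening: 0.0468
```

>>> drive_tool([
  {"claw":0.6,"linear":[0,0,0],"angular":[0,0,0]},
  {"claw":0.6,"linear":[0,0,0],"angular":[0,0,0]},
  {"claw":0.6,"linear":[0,0,0],"angular":[0,0,0]},
])

```text
t: 8.45
tool_pos: [0.4429, -0.0307, 0.2064]
orientation: [3.141, 0.0, 0.002]
force: [0.4, 0.0, -1.1]
opening: 0.0374
```

```bash
cat > look.py <<'E'
import sys
from h import *
n=sys.argv[1]
c=read_camera("wrist"); save(c,n,(60,0,460,290),1.9)
s=read_state(); go((.44,-.03,.204),0,s)
for l in ["brass_nut_a","dark_nut_a","steel_nut_a"]:
    for d in masks_of(c,l):
        if d["p"]<.3: continue
        m=d["mask"]; ys,xs=np.nonzero(m); u,v=xs.mean(),ys.mean()
        (cx,cy),(w,h),a=cv2.minAreaRect(np.c_[xs,ys].astype(np.float32))
        z=.064
        p=unproj(c,(u,v),z); q=p[:2]-[.5765,-.032]
        print(l,round(d["p"],2),int(m.sum()),"px",round(u,1),round(v,1),"crop",round((u-60)*1.9),round(v*1.9),"xyz",np.round(p,4),"r %.1f ang %.1f"%(1e3*np.hypot(*q),np.degrees(np.arctan2(q[1],q[0]))%360),"rgb",c["pixels"][m].mean(0).astype(int))
E
python3 look.py w4.png
```

```text
now [ 0.4428 -0.0307  0.206 ] yaw 0.0 tilt [ 0. -0. -1.] t 8.5 F [-0.1 -0.4 -0.4] open 0.0372
  delta cm [-0.28 -0.07  0.2 ] turn z 0.0
dark_nut_a 0.79 241 px 281.9 148.5 crop 422 282 xyz [ 0.4777 -0.0538  0.064 ] r 101.2 ang 192.4 rgb [102  93  84]
steel_nut_a 0.88 297 px 235.9 148.9 crop 334 283 xyz [ 0.4773 -0.0039  0.064 ] r 103.1 ang 164.2 rgb [124 120 114]
```

View pics/w4.png

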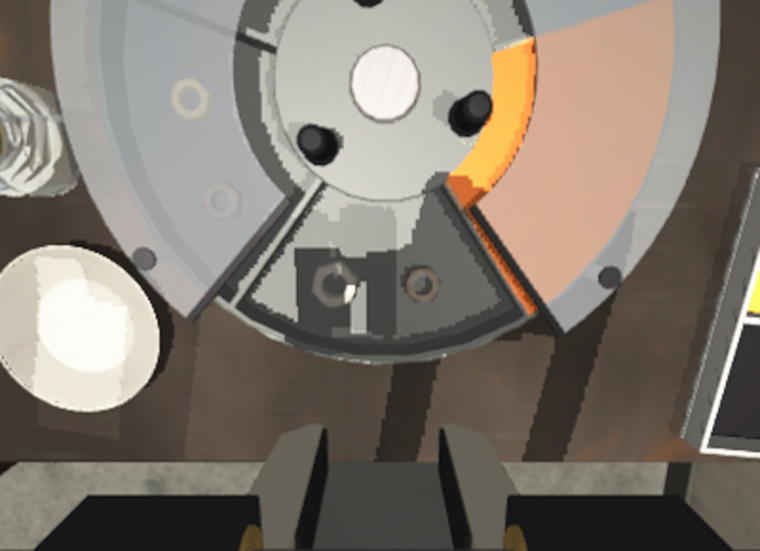

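```bash
cat > nut.py <<'E'
import sys
from h import *
def hexfit(c,m,z=.065,af=.019):
    # fit hexagon (across flats af) by maximizing IoU of projected hexagon with the filled mask
    from scipy.optimize import minimize
    cs,_=cv2.findContours(m.astype(np.uint8),cv2.RETR_EXTERNAL,cv2.CHAIN_APPROX_NONE)
    k=max(cs,key=cv2.contourArea); f=np.zeros(m.shape,np.uint8); cv2.drawContours(f,[k],-1,1,-1)
    ys,xs=np.nonzero(f); p0=unproj(c,(xs.mean(),ys.mean()),z-.005)[:2]
    u0,v0=xs.min()-10,ys.min()-10; S=8
    F=cv2.resize(f[v0:ys.max()+11,u0:xs.max()+11],None,fx=S,fy=S,interpolation=cv2.INTER_LINEAR)
    best=(0,)
    for dx in np.arange(-3,3.1,1)*1e-3:
      for dy in np.arange(-3,3.1,1)*1e-3:
        for a in range(0,60,4):
            t=np.radians(a+30+60*np.arange(6)); rr=af/np.sqrt(3)
            top=np.c_[p0[0]+dx+rr*np.cos(t),p0[1]+dy+rr*np.sin(t),np.full(6,z)]
            q=np.vstack([proj(c,top),proj(c,top-[0,0,.01])]); q=((q-[u0,v0]+.5)*S-.5)
            h=cv2.convexHull(q.astype(np.float32)).astype(np.int32); G=np.zeros_like(F); cv2.fillConvexPoly(G,h,1)
            i=(G&F).sum()/(G|F).sum()
            if i>best[0]: best=(i,p0[0]+dx,p0[1]+dy,a)
    return best   # IoU,x,y,direction of a flat normal (deg mod 60)
if __name__=="__main__":
    c=read_camera("wrist")
    n,l=sys.argv[1:3]
    for d in masks_of(c,l):
        if d["p"]<.3: continue
        m=d["mask"]; print(l,round(d["p"],2),np.round(hexfit(c,m),4))
        ys,xs=np.nonzero(m); b=(max(int(xs.mean())-25,0),max(int(ys.mean())-25,0),int(xs.mean())+25,int(ys.mean())+25); save(c,n,b,10)
E
python3 nut.py n1.png dark_nut_a
```

```text
Traceback (most recent call last):
  File "nut.py", line 27, in <module>
    m=d["mask"]; print(l,round(d["p"],2),np.round(hexfit(c,m),4))
                                                  ~~~~~~^^^^^
  File "nut.py", line 10, in hexfit
    F=cv2.resize(f[v0:ys.max()+11,u0:xs.max()+11],None,fx=S,fy=S,interpolation=cv2.INTER_LINEAR)
cv2.error: OpenCV(4.12.0) /io/opencv/modules/imgproc/src/resize.cpp:4208: error: (-215:Assertion failed) !ssize.empty() in function 'resize'
```

```bash
sed -i 's/u0,v0=xs.min()-10,ys.min()-10/u0,v0=max(xs.min()-10,0),max(ys.min()-10,0)/' nut.py
sed -i 's/if d\["p"\]<.3: continue\n        m=d\["mask"\]; print/&/; s/        if d\["p"\]<.3: continue/        if d["p"]<.3 or not 120<d["mask"].sum()<900: continue/' nut.py
python3 nut.py n1.png dark_nut_a
```

```text
dark_nut_a 0.79 [ 0.9202  0.4766 -0.0547  8.    ]
```

View pics/n1.png

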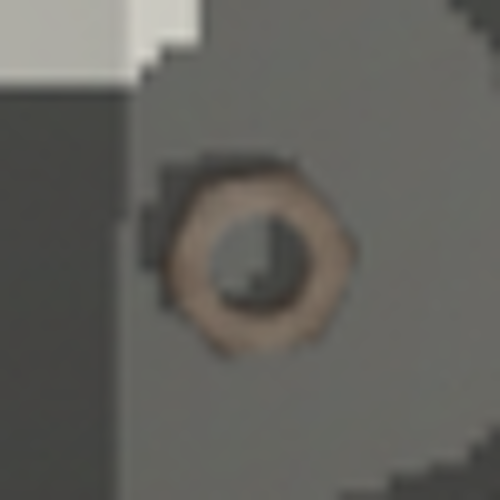

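>>> drive_tool([
  {"claw":0.65,"linear":[3.4,2.4,0],"angular":[0,0,0]},
  {"claw":0.65,"linear":[0,0,0.8],"angular":[0,0,-9.8]},
  {"claw":0.65,"linear":[0,0,0.8],"angular":[0,0,-9.8]},
  {"claw":0.65,"linear":[0,0,0.8],"angular":[0,0,-9.8]},
  {"claw":0.65,"linear":[0,0,0.8],"angular":[0,0,-9.8]},
  {"claw":0.65,"linear":[0,0,0.8],"angular":[0,0,-9.8]},
  {"claw":0.65,"linear":[0,0,0.8],"angular":[0,0,-9.8]},
  {"claw":0.65,"linear":[0,0,0.8],"angular":[0,0,-9.8]},
  {"claw":0.65,"linear":[0,0,0.8],"angular":[0,0,-9.8]},
  {"claw":0.65,"linear":[0,0,0.8],"angular":[0,0,-9.8]},
  {"claw":0.65,"linear":[0,0,0.8],"angular":[0,0,-9.8]},
  {"claw":0.65,"linear":[0,0,0],"angular":[0,0,0]},
])

```text
t: 10.35
tool_pos: [0.4755, -0.0542, 0.1249]
orientation: [-2.061, -2.37, 0.001]
force: [-0.6, -0.3, -0.1]
opening: 0.0323
```

```bash
python3 - <<'E'
from h import *
go((.477,-.0545,.057),98)
c=read_camera("wrist"); save(c,"w5.png",None,1.4)
E
python3 nut.py n2.png dark_nut_a
```

```text
now [ 0.4755 -0.0542  0.1249] yaw 98.0 tilt [-0.002  0.    -1.   ] t 10.3 F [-0.6 -0.3 -0.1] open 0.0323
  delta cm [-0.06  0.16  6.79] turn z -0.0
dark_nut_a 0.73 [ 0.877   0.4766 -0.0534 12.    ]
```

View pics/w5.png

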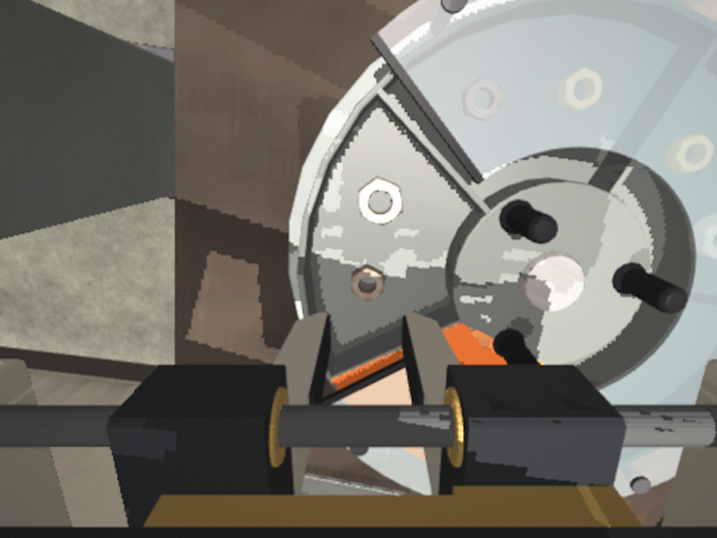

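>>> drive_tool([
  {"claw":0.65,"linear":[-0.03,0.13,3],"angular":[0,0,0]},
  {"claw":0.65,"linear":[0,0,2.3],"angular":[0,0,0]},
  {"claw":0.65,"linear":[0,0,1.4],"angular":[0,0,0]},
  {"claw":0.65,"linear":[0,0,0],"angular":[0,0,0]},
  {"claw":0.85,"linear":[0,0,0],"angular":[0,0,0]},
  {"claw":1,"linear":[0,0,0],"angular":[0,0,0]},
  {"claw":1,"linear":[0,0,0],"angular":[0,0,0]},
  {"claw":1,"linear":[0,0,0],"angular":[0,0,0]},
], newtons=30)

```text
t: 11.5
tool_pos: [0.4783, -0.0546, 0.0597]
orientation: [2.059, 2.37, 0.002]
force: [-0.9, -0.5, 6.4]
opening: 0.0182
```

Run:
```python
from h import *
go((.477,-.0545,.057),98)
c=read_camera("top")
for l in ["yellow_pocket","black_pocket"]:
    print(l,[(np.round(d["at"],4).tolist(),round(d["p"],2)) for d in search_frame(c,l)][:3])
# colour segmentation
im=c["pixels"]; hsv=cv2.cvtColor(im,cv2.COLOR_RGB2HSV)
y=(hsv[...,0]>22)&(hsv[...,0]<36)&(hsv[...,1]>90)&(hsv[...,2]>150); y[:, :340]=0; y[:180]=0;y[270:]=0; y[:,400:]=0
ys,xs=np.nonzero(y); print("yellow",y.sum(),xs.mean(),ys.mean(),unproj(c,(xs.mean(),ys.mean()),.005),cv2.minAreaRect(np.c_[xs,ys].astype(np.float32)))
save(c,"t3.png",(340,180,400,270),6)
for d in masks_of(c,"kit_tray")[:1]:
    ys,xs=np.nonzero(d["mask"]); (cx,cy),wh,a=cv2.minAreaRect(np.c_[xs,ys].astype(np.float32)); print("tray",cx,cy,wh,a,unproj(c,(cx,cy),.028))
```

```text
now [ 0.4783 -0.0546  0.0597] yaw 98.0 tilt [ 0.002 -0.    -1.   ] t 11.5 F [-0.9 -0.5  6.4] open 0.0182
  delta cm [ 0.03 -0.13  0.27] turn z 0.0
yellow_pocket []
black_pocket [([0.4476, -0.314, 0.0083], 0.57)]
yellow 926 372.5345572354212 208.38336933045358 [ 0.48898156 -0.31794875  0.005     ] ((372.501953125, 208.46888732910156), (30.50298309326172, 30.56536293029785), 3.5763344764709473)
tray 371.7284240722656 224.68817138671875 (40.28362274169922, 69.45570373535156) 3.945185899734497 [ 0.44321392 -0.3073337   0.028     ]
```

Run:
```python
from h import *
s=read_state(); s["tool_pos"]=[.477,-.0545,.16]
go((.40,-.31,.12),98,s)
```

```text
now [ 0.477  -0.0545  0.16  ] yaw 98.0 tilt [ 0.002 -0.    -1.   ] t 11.7 F [-1.1  0.6  5.4] open 0.0179
  delta cm [-24.22 -11.2    4.  ] turn z 0.0
```

View pics/t3.png

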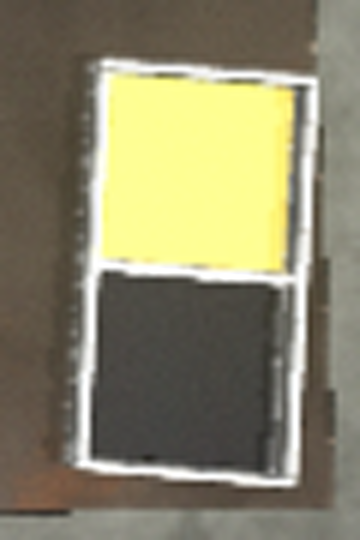

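>>> drive_tool([
  {"claw":1,"linear":[0,0,-2],"angular":[0,0,0]},
  {"claw":1,"linear":[0,0,-4],"angular":[0,0,0]},
  {"claw":1,"linear":[0,0,-4],"angular":[0,0,0]},
])

```text
t: 12.08
tool_pos: [0.4769, -0.0543, 0.1594]
orientation: [-2.06, -2.371, 0.001]
force: [0.9, 0.4, 0.2]
opening: 0.0179
```

>>> drive_tool([
  {"claw":1,"linear":[-4.03,-1.87,0],"angular":[0,0,0]},
  {"claw":1,"linear":[-4.03,-1.87,0],"angular":[0,0,0]},
  {"claw":1,"linear":[-4.03,-1.87,0],"angular":[0,0,0]},
  {"claw":1,"linear":[-4.03,-1.87,0],"angular":[0,0,0]},
  {"claw":1,"linear":[-4.03,-1.87,0],"angular":[0,0,0]},
  {"claw":1,"linear":[-4.03,-1.87,0],"angular":[0,0,0]},
  {"claw":1,"linear":[0,0,0],"angular":[0,0,0]},
  {"claw":1,"linear":[0,0,0],"angular":[0,0,0]},
])

```text
t: 13.08
tool_pos: [0.4, -0.3091, 0.1584]
orientation: [-2.061, -2.37, -0.001]
force: [0.3, -0.2, 0.0]
opening: 0.018
```

Run:
```python
from h import *
go((.40,-.334,.02),98)
c=read_camera("wrist"); save(c,"w6.png",None,1.4)
for l in ["kit_tray"]:
  for d in masks_of(c,l)[:1]:
    ys,xs=np.nonzero(d["mask"]); print(l,d["p"],xs.mean(),ys.mean())
print(proj(c,[[.396,-.309,.005],[.489,-.316,.005],[.443,-.311,.024]])*1.4)
```

```text
now [ 0.4    -0.3091  0.1584] yaw 98.0 tilt [-0.     0.001 -1.   ] t 13.1 F [ 0.3 -0.2  0. ] open 0.0180
  delta cm [-2.48 -0.34 13.84] turn z -0.0
kit_tray 0.79 299.37084267862866 183.59583466837552
[[360.46980061 245.69661115]
 [469.20027691 268.59425177]
 [419.13601278 262.0353259 ]]
```

View pics/w6.png

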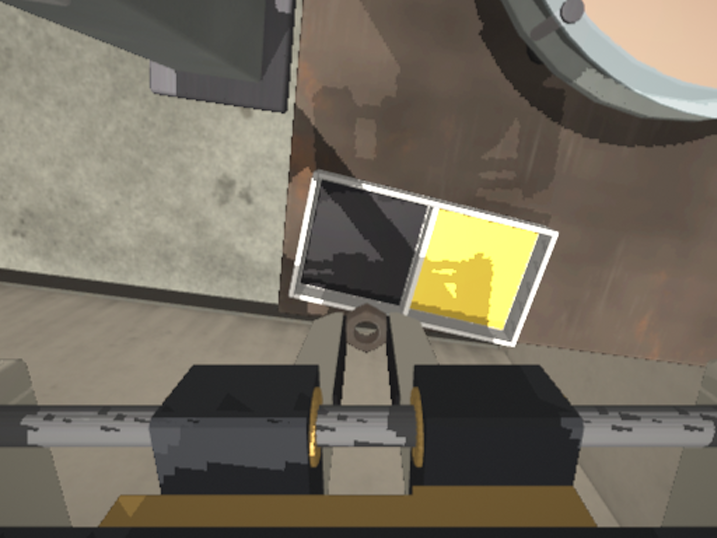

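Run:
```python
from h import *
c=read_camera("wrist")
P=np.array([unproj(c,((x+.5)/1.4-.5,(y+.5)/1.4-.5),.028) for x,y in [(317,172),(557,233),(515,345),(292,297)]])
print(P, P.mean(0)); d=P[1]-P[0]; print(np.linalg.norm(d),np.degrees(np.arctan2(d[1],d[0]))); d=P[2]-P[3];print(np.linalg.norm(d),np.degrees(np.arctan2(d[1],d[0])))
```

```text
[[ 0.35704189 -0.25254404  0.028     ]
 [ 0.54198374 -0.27201461  0.028     ]
 [ 0.53377993 -0.36854625  0.028     ]
 [ 0.34748527 -0.35192427  0.028     ]] [ 0.44507271 -0.31125729  0.028     ]
0.18596395893800544 -6.009926780459474
0.1870347385259505 -5.0986629107853805
```

>>> drive_tool([
  {"claw":1,"linear":[-1.9,-0.6,2],"angular":[0,0,0]},
  {"claw":1,"linear":[0,0,5],"angular":[0,0,0]},
  {"claw":1,"linear":[0,0,5],"angular":[0,0,0]},
  {"claw":1,"linear":[0,0,2.5],"angular":[0,0,0]},
  {"claw":1,"linear":[0,0,0],"angular":[0,0,0]},
  {"claw":0.68,"linear":[0,0,0],"angular":[0,0,0]},
  {"claw":0.68,"linear":[0,0,0],"angular":[0,0,0]},
  {"claw":0.68,"linear":[0,0,0],"angular":[0,0,0]},
  {"claw":0.68,"linear":[0,0,-5],"angular":[0,0,0]},
  {"claw":0.68,"linear":[0,0,-6],"angular":[0,0,0]},
  {"claw":0.68,"linear":[6,0,-3],"angular":[0,0,0]},
  {"claw":0.68,"linear":[6,1,0],"angular":[0,0,0]},
])

```text
t: 14.72
tool_pos: [0.392, -0.2138, 0.1557]
orientation: [2.059, 2.364, 0.001]
force: [1.0, 0.4, -0.6]
opening: 0.0296
```

Run:
```python
from h import *
c=read_camera("top"); save(c,"t4.png",(340,180,400,270),6)
p=np.array([.5765,-.032,0]); ph=np.radians(128); q=p+.043*np.array([np.cos(ph),np.sin(ph),0]); print(q)
go((q[0],q[1],.15),128-180+180)
go((q[0],q[1],.15),128-180)
```

```text
[0.55002656 0.00188446 0.        ]
now [ 0.3911 -0.2066  0.1532] yaw 98.1 tilt [ 0.003  0.002 -1.   ] t 14.8 F [ 3.9  2.9 -0.5] open 0.0299
  delta cm [18.41 18.66  0.42] turn z -29.9
now [ 0.3911 -0.2066  0.1532] yaw 98.1 tilt [ 0.003  0.002 -1.   ] t 14.8 F [ 3.9  2.9 -0.5] open 0.0299
  delta cm [18.41 18.66  0.42] turn z 150.1
```

View pics/t4.png

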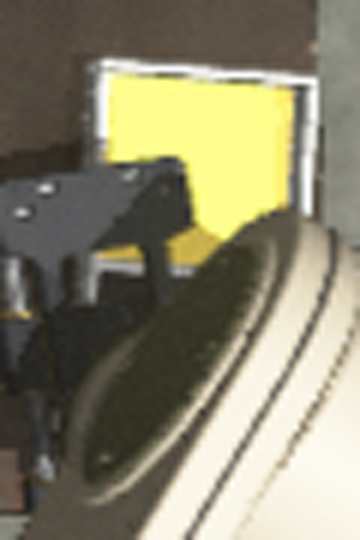

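Run:
```python
from h import *
c=read_camera("wrist"); save(c,"w7.png",None,1.4)
go((.5616,-.0712,.15),69.5)
s=read_state(); s["orientation"]=(R.from_euler('z',69.5,degrees=True)*R.from_euler('x',180,degrees=True)).as_rotvec(); go((.5616,-.0712,.15),69.5,s)
```

```text
now [ 0.3909 -0.2091  0.1526] yaw 98.2 tilt [ 0.002  0.001 -1.   ] t 14.8 F [-1.1 -0.6  0.4] open 0.0298
  delta cm [11.21 18.87  0.31] turn z 28.7
now [ 0.3909 -0.2091  0.1526] yaw 69.5 tilt [ 0. -0. -1.] t 14.8 F [-1.1 -0.6  0.4] open 0.0298
  delta cm [18.9  11.16  0.26] turn z -0.0
```

View pics/w7.png

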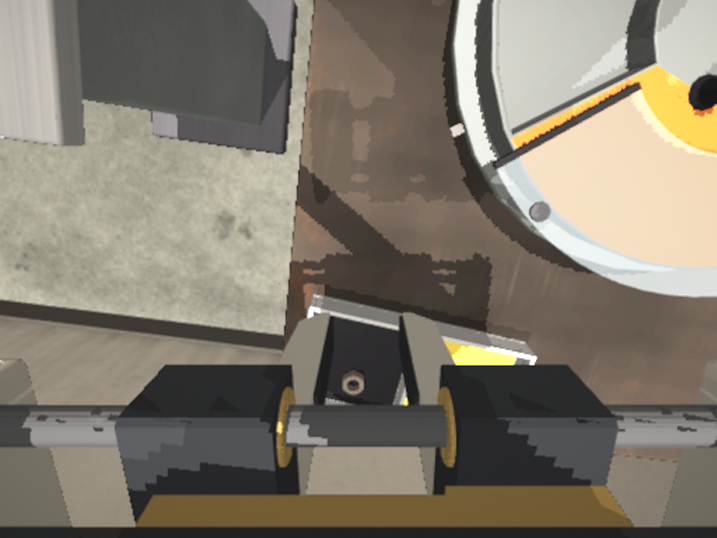

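>>> drive_tool([
  {"claw":0.55,"linear":[0,0,0],"angular":[0,0,9.6]},
  {"claw":0.55,"linear":[0,0,0],"angular":[0,0,9.6]},
  {"claw":0.55,"linear":[0,0,0],"angular":[0,0,9.5]},
  {"claw":0.55,"linear":[4.73,2.79,0],"angular":[0,0,0]},
  {"claw":0.55,"linear":[4.73,2.79,0],"angular":[0,0,0]},
  {"claw":0.55,"linear":[4.73,2.79,0],"angular":[0,0,0]},
  {"claw":0.55,"linear":[4.73,2.79,1],"angular":[0,0,0]},
  {"claw":0.55,"linear":[0,0,1],"angular":[0,0,0]},
  {"claw":0.55,"linear":[0,0,0],"angular":[0,0,0]},
  {"claw":0.55,"linear":[0,0,0],"angular":[0,0,0]},
])

```text
t: 16.08
tool_pos: [0.5612, -0.0765, 0.1321]
orientation: [2.585, 1.785, 0.0]
force: [-0.4, 0.1, 1.2]
opening: 0.042
```

Run:
```python
from h import *
c=read_camera("wrist"); save(c,"w8.png",None,1.4)
go((.5616,-.0712,.095),69.5)
print(proj(c,[.5616,-.0712,.116])*1.4)
```

```text
now [ 0.5614 -0.0766  0.1324] yaw 69.2 tilt [ 0.001 -0.    -1.   ] t 16.1 F [-0.2 -0.3  0. ] open 0.0416
  delta cm [ 0.51 -0.18  3.74] turn z -0.3
[[361.19833818 304.93770284]]
```

View pics/w8.png

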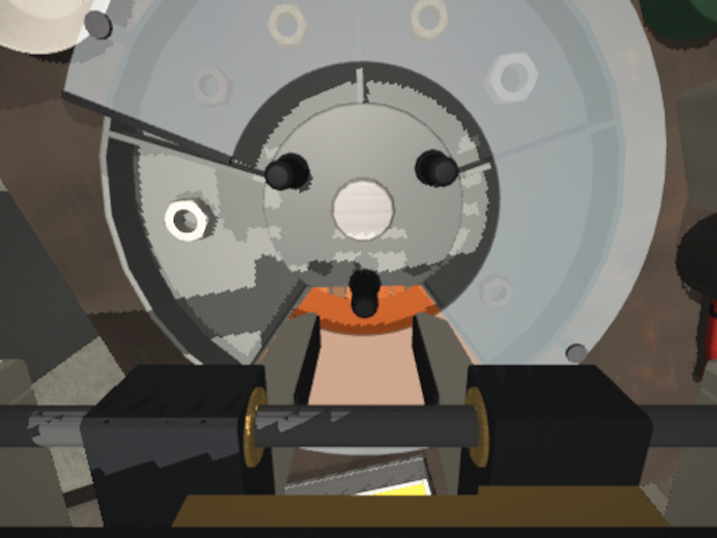

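>>> drive_tool([
  {"claw":0.55,"linear":[0.5,-0.1,1.7],"angular":[0,0,0]},
  {"claw":0.55,"linear":[0,0,2.0],"angular":[0,0,0]},
  {"claw":0.9,"linear":[0,0,0],"angular":[0,0,0]},
  {"claw":1,"linear":[0,0,0],"angular":[0,0,0]},
  {"claw":1,"linear":[0,0,0],"angular":[0,0,0]},
  {"claw":1,"linear":[0,0,0],"angular":[0,0,0]},
], newtons=12)

```text
t: 16.88
tool_pos: [0.5629, -0.0704, 0.0953]
orientation: [2.583, 1.787, 0.001]
force: [-0.7, 0.2, 1.4]
opening: 0.0133
```

>>> drive_tool([
  {"claw":1,"linear":[0.041,0.591,0],"angular":[0,0,-7.9]},
  {"claw":1,"linear":[0.041,0.591,0],"angular":[0,0,-7.9]},
  {"claw":1,"linear":[0.041,0.591,0],"angular":[0,0,-7.9]},
  {"claw":1,"linear":[0.041,0.591,0],"angular":[0,0,-7.9]},
  {"claw":1,"linear":[0.041,0.591,0],"angular":[0,0,-7.9]},
  {"claw":1,"linear":[0.041,0.591,0],"angular":[0,0,-7.9]},
  {"claw":1,"linear":[0.041,0.591,0],"angular":[0,0,-7.9]},
  {"claw":1,"linear":[0.041,0.591,0],"angular":[0,0,-7.9]},
  {"claw":1,"linear":[0.041,0.591,0],"angular":[0,0,-7.9]},
  {"claw":1,"linear":[0,0,0],"angular":[0,0,0]},
  {"claw":1,"linear":[0,0,0],"angular":[0,0,0]},
])

```text
t: 18.25
tool_pos: [0.6101, -0.0558, 0.0952]
orientation: [-1.061, -2.954, -0.002]
force: [-6.6, 7.2, 7.3]
opening: 0.0137
```

Run:
```python
from h import *
s=read_state(); p=np.array(s["tool_pos"])[:2]-[.5765,-.032]; print(np.hypot(*p),np.degrees(np.arctan2(p[1],p[0]))%360)
s["orientation"]=(R.from_euler('z',98,degrees=True)*R.from_euler('x',180,degrees=True)).as_rotvec();
go((.475,-.06,.19),98,s)
```

```text
0.04117272610985984 324.638775913799
now [ 0.6101 -0.0558  0.0952] yaw 98.0 tilt [ 0. -0. -1.] t 18.2 F [-6.6  7.2  7.3] open 0.0137
  delta cm [  1.47 -13.43  -9.48] turn z -0.0
```

>>> drive_tool([
  {"claw":0.5,"linear":[0,0,0],"angular":[0,0,0]},
  {"claw":0.5,"linear":[0,0,0],"angular":[0,0,0]},
  {"claw":0.6,"linear":[0,0,-2],"angular":[0,0,0]},
  {"claw":0.6,"linear":[0,0,-3.5],"angular":[0,0,0]},
  {"claw":0.6,"linear":[0,0,-1],"angular":[0,0,10.6]},
  {"claw":0.6,"linear":[0,0,-1],"angular":[0,0,10.6]},
  {"claw":0.6,"linear":[0,0,-1],"angular":[0,0,10.6]},
  {"claw":0.6,"linear":[0,0,-1],"angular":[0,0,10.6]},
  {"claw":0.6,"linear":[0.5,-4.5,0],"angular":[0,0,0]},
  {"claw":0.6,"linear":[0.5,-4.5,0],"angular":[0,0,0]},
  {"claw":0.6,"linear":[0.5,-4.5,0],"angular":[0,0,0]},
  {"claw":0.6,"linear":[0,0,0],"angular":[0,0,0]},
])

```text
t: 19.75
tool_pos: [0.473, -0.0616, 0.1906]
orientation: [2.061, 2.37, 0.0]
force: [-0.1, -0.9, -0.1]
opening: 0.037
```

>>> drive_tool([
  {"claw":0.6,"linear":[0,0,0],"angular":[0,0,0]},
  {"claw":0.6,"linear":[0,0,0],"angular":[0,0,0]},
])

```text
t: 20.0
tool_pos: [0.4763, -0.0617, 0.1906]
orientation: [2.059, 2.371, 0.001]
force: [0.8, -0.0, -0.5]
opening: 0.0371
```

```bash
python3 look.py w9.png; python3 nut.py n3.png dark_nut_a;python3 nut.py n4.png brass_nut_a
```

```text
now [ 0.4761 -0.0616  0.1902] yaw 98.0 tilt [ 0.001 -0.    -1.   ] t 20.1 F [ 0.6  0.1 -0.1] open 0.0372
  delta cm [ 3.64 -3.13 -1.38] turn z 98.0
brass_nut_a 0.68 222 px 270.8 130.3 crop 400 247 xyz [ 0.479  -0.0066  0.064 ] r 100.8 ang 165.4 rgb [237 227 185]
dark_nut_a 0.78 212 px 260.3 178.6 crop 381 339 xyz [ 0.4754 -0.058   0.064 ] r 104.4 ang 194.4 rgb [175 161 145]
dark_nut_a 0.54 [ 0.9357  0.4759 -0.0591 36.    ]
brass_nut_a 0.76 [ 8.620e-01  4.791e-01 -7.200e-03  2.000e+01]
```

View pics/w9.png

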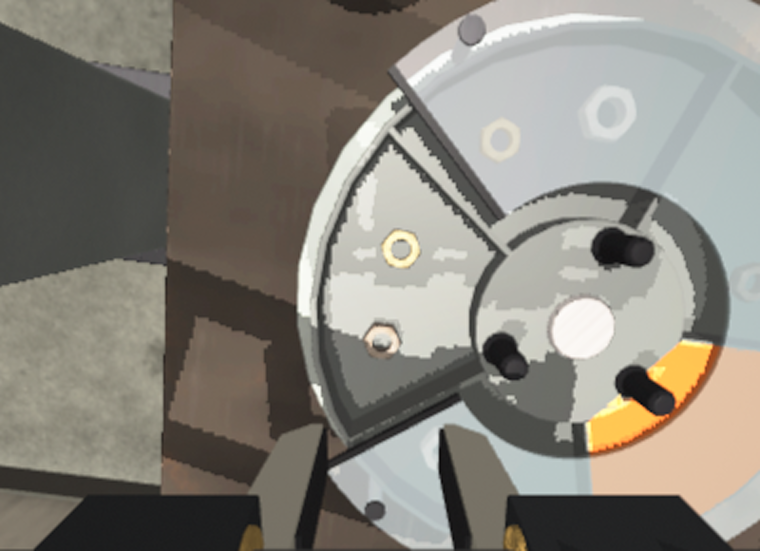

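>>> drive_tool([
  {"claw":0.71,"linear":[0.35,0.07,1],"angular":[0,0,0]},
  {"claw":0.71,"linear":[0,0,2],"angular":[0,0,-8.3]},
  {"claw":0.71,"linear":[0,0,2],"angular":[0,0,-8.3]},
  {"claw":0.71,"linear":[0,0,1.5],"angular":[0,0,-8.4]},
  {"claw":0.71,"linear":[0,0,0],"angular":[0,0,0]},
  {"claw":0.71,"linear":[0,0,0],"angular":[0,0,0]},
])

```text
t: 21.15
tool_pos: [0.4754, -0.0579, 0.1249]
orientation: [1.503, 2.759, 0.0]
force: [-0.2, -0.3, -0.5]
opening: 0.0269
```

```bash
python3 nut.py n5.png dark_nut_a;python3 -c "
from h import *
go((.4765,-.058,.0595),123)
c=read_camera('wrist'); save(c,'w10.png',None,1.4)"
```

```text
dark_nut_a 0.72 [ 0.8934  0.4762 -0.0591 32.    ]
dark_nut_a 0.57 [ 0.5816  0.4035 -0.2695 52.    ]
now [ 0.4758 -0.058   0.1254] yaw 122.9 tilt [ 0.001 -0.    -1.   ] t 21.2 F [ 0.8 -0.5 -0.6] open 0.0270
  delta cm [-0.03  0.05  6.59] turn z -0.1
```

View pics/w10.png

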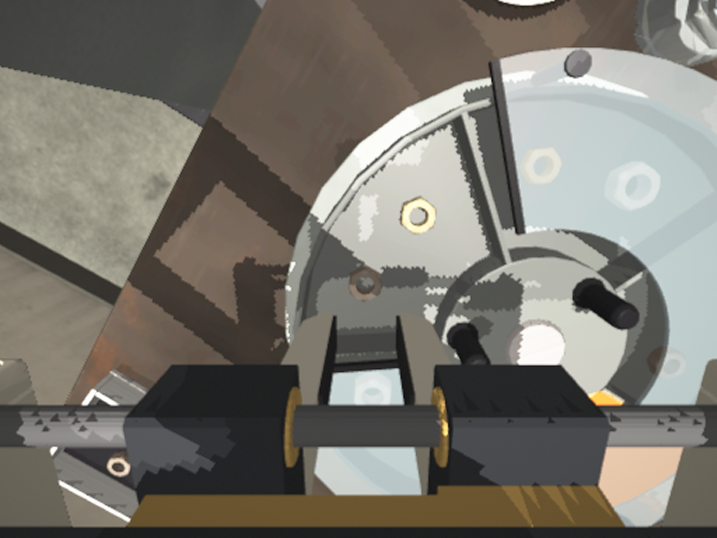

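>>> drive_tool([
  {"claw":0.71,"linear":[-0.07,0.03,3],"angular":[0,0,0]},
  {"claw":0.71,"linear":[0,0,2.3],"angular":[0,0,0]},
  {"claw":0.71,"linear":[0,0,1.2],"angular":[0,0,0]},
  {"claw":0.71,"linear":[0,0,0],"angular":[0,0,0]},
  {"claw":0.85,"linear":[0,0,0],"angular":[0,0,0]},
  {"claw":1,"linear":[0,0,0],"angular":[0,0,0]},
  {"claw":1,"linear":[0,0,0],"angular":[0,0,0]},
  {"claw":1,"linear":[0,0,0],"angular":[0,0,0]},
], newtons=30)

```text
t: 22.3
tool_pos: [0.4768, -0.0586, 0.0607]
orientation: [1.497, 2.76, 0.001]
force: [-0.4, -0.0, 6.1]
opening: 0.0179
```

>>> drive_tool([
  {"claw":1,"linear":[0,0,-2],"angular":[0,0,0]},
  {"claw":1,"linear":[0,0,-4],"angular":[0,0,0]},
  {"claw":1,"linear":[0,0,-4],"angular":[0,0,0]},
])

```text
t: 22.68
tool_pos: [0.4753, -0.0582, 0.1603]
orientation: [-1.498, -2.76, 0.0]
force: [1.1, 0.1, -0.6]
opening: 0.0176
```

Run:
```python
from h import *
s=read_state(); go((.40,-.30,.16),98,s)
s["orientation"]=(R.from_euler('z',98,degrees=True)*R.from_euler('x',180,degrees=True)).as_rotvec(); go((.40,-.3,.16),98,s)
```

```text
now [ 0.4753 -0.0582  0.1603] yaw 123.0 tilt [-0.001  0.    -1.   ] t 22.7 F [ 1.1  0.1 -0.6] open 0.0176
  delta cm [-16.16 -19.5    0.03] turn z 25.0
now [ 0.4753 -0.0582  0.1603] yaw 98.0 tilt [ 0. -0. -1.] t 22.7 F [ 1.1  0.1 -0.6] open 0.0176
  delta cm [-22.89 -10.83   0.03] turn z -0.0
```

>>> drive_tool([
  {"claw":1,"linear":[0,0,0],"angular":[0,0,8.3]},
  {"claw":1,"linear":[0,0,0],"angular":[0,0,8.3]},
  {"claw":1,"linear":[0,0,0],"angular":[0,0,8.4]},
  {"claw":1,"linear":[-4.58,-2.17,0],"angular":[0,0,0]},
  {"claw":1,"linear":[-4.58,-2.17,0],"angular":[0,0,0]},
  {"claw":1,"linear":[-4.58,-2.17,0],"angular":[0,0,0]},
  {"claw":1,"linear":[-4.58,-2.17,0],"angular":[0,0,0]},
  {"claw":1,"linear":[-4.58,-2.17,0],"angular":[0,0,0]},
  {"claw":1,"linear":[0,0,0],"angular":[0,0,0]},
  {"claw":1,"linear":[0,0,0],"angular":[0,0,0]},
])

```text
t: 23.92
tool_pos: [0.4003, -0.2999, 0.1593]
orientation: [-2.061, -2.37, -0.001]
force: [0.4, 0.4, 0.3]
opening: 0.0173
```

```bash
cat > tray.py <<'E'
import sys
from h import *
c=read_camera("wrist"); save(c,sys.argv[1],None,1.4)
C=np.array([.445,-.311]);a=np.radians(-5); 
# fit tray rim via mask: minAreaRect of mask unprojected
for d in masks_of(c,"kit_tray")[:1]:
    m=d["mask"].astype(np.uint8); ys,xs=np.nonzero(m)
    P=np.array([unproj(c,(u,v),.028)[:2] for u,v in zip(xs[::3],ys[::3])]).astype(np.float32)
    r=cv2.minAreaRect(P*1000); print("rect(mm)",np.round(r[0],1),np.round(r[1],1),round(r[2],1),"p",round(d["p"],2))
for l in ("yellow_pocket","black_pocket"):
    rows=[(np.round(d["at"],4).tolist(),round(d["p"],2)) for d in search_frame(c,l)][:1]; print(l,rows)
off=[[x,y,z] for x,y,z in [(-.095,-.05,.028),(-.095,.05,.028),(.095,.05,.028),(.095,-.05,.028)]]
W=[[C[0]+np.cos(a)*x-np.sin(a)*y,C[1]+np.sin(a)*x+np.cos(a)*y,z] for x,y,z in off]
print("expected rim corners in pic",np.round(proj(c,W)*1.4).tolist())
go((.40,-.30,.16),98)
E
python3 tray.py w11.png
```

```text
rect(mm) [ 443.3 -309.7] [102.4 189.8] 84.3 p 0.95
yellow_pocket [([0.4493, -0.3064, 0.0053], 0.76)]
black_pocket [([0.4434, -0.3031, 0.0069], 0.59)]
expected rim corners in pic [[289.0, 307.0], [312.0, 184.0], [557.0, 240.0], [514.0, 354.0]]
now [ 0.4009 -0.2992  0.1596] yaw 98.1 tilt [ 0.  0. -1.] t 24.1 F [-0.4 -0.2  0.4] open 0.0176
  delta cm [-0.06 -0.1  -0.04] turn z 0.1
```

View pics/w11.png

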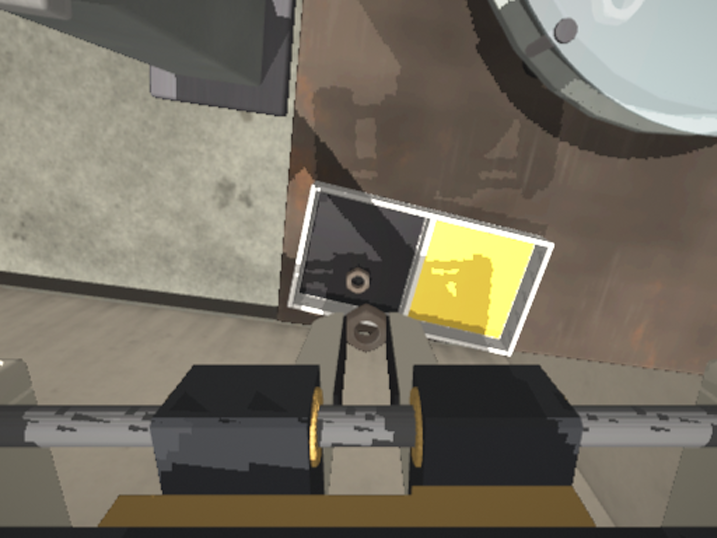

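>>> drive_tool([
  {"claw":1,"linear":[-0.1,-0.2,3],"angular":[0,0,0]},
  {"claw":1,"linear":[0,0,5],"angular":[0,0,0]},
  {"claw":1,"linear":[0,0,4.6],"angular":[0,0,0]},
  {"claw":1,"linear":[0,0,2],"angular":[0,0,0]},
  {"claw":1,"linear":[0,0,0],"angular":[0,0,0]},
  {"claw":0.68,"linear":[0,0,0],"angular":[0,0,0]},
  {"claw":0.68,"linear":[0,0,0],"angular":[0,0,0]},
  {"claw":0.68,"linear":[0,0,0],"angular":[0,0,0]},
  {"claw":0.68,"linear":[0,0,-5],"angular":[0,0,0]},
  {"claw":0.68,"linear":[0,0,-5],"angular":[0,0,0]},
  {"claw":0.68,"linear":[3,0,-4],"angular":[0,0,0]},
  {"claw":0.68,"linear":[4,0,0],"angular":[0,0,0]},
])

```text
t: 25.62
tool_pos: [0.391, -0.2338, 0.1585]
orientation: [2.057, 2.364, 0.001]
force: [0.7, 0.5, -0.5]
opening: 0.0296
```

```bash
python3 tray.py w12.png; python3 -c "
from h import *
go((.478,-.0072,.16),98)"
```

```text
rect(mm) [ 443.9 -307.7] [109.8 190.4] 84.2 p 0.6
yellow_pocket [([0.4292, -0.2886, 0.006], 0.97)]
black_pocket [([0.4269, -0.2881, 0.0054], 0.92)]
expected rim corners in pic [[293.0, 379.0], [315.0, 270.0], [544.0, 319.0], [505.0, 420.0]]
now [ 0.3891 -0.2323  0.1541] yaw 98.1 tilt [ 0.001 -0.001 -1.   ] t 25.8 F [ 0.2 -0.2 -0.4] open 0.0298
  delta cm [-6.86  0.13 -0.58] turn z 0.1
now [ 0.3891 -0.2323  0.1541] yaw 98.1 tilt [ 0.001 -0.001 -1.   ] t 25.8 F [ 0.2 -0.2 -0.4] open 0.0298
  delta cm [21.03 11.98 -0.61] turn z 0.1
```

View pics/w12.png

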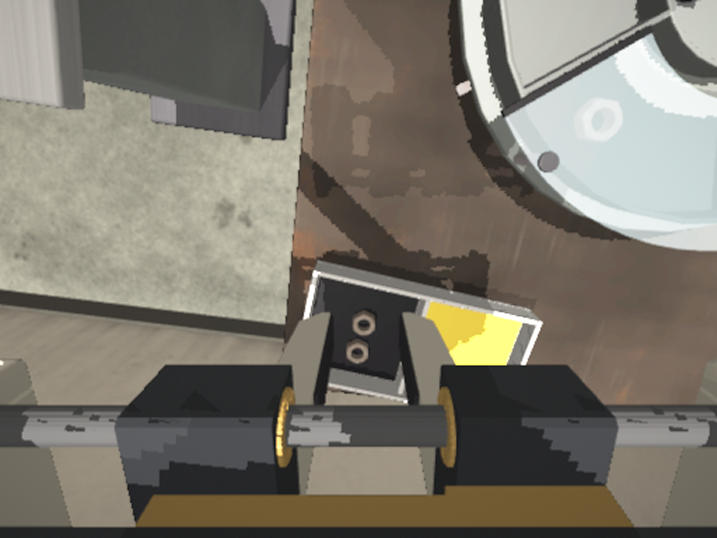

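>>> drive_tool([
  {"claw":0.68,"linear":[4.2,2.4,0],"angular":[0,0,0]},
  {"claw":0.68,"linear":[4.2,2.4,0],"angular":[0,0,0]},
  {"claw":0.68,"linear":[4.2,2.4,0],"angular":[0,0,0]},
  {"claw":0.68,"linear":[4.2,2.4,0],"angular":[0,0,0]},
  {"claw":0.68,"linear":[4.2,2.4,0],"angular":[0,0,0]},
  {"claw":0.68,"linear":[0,0,1],"angular":[0,0,-6]},
  {"claw":0.68,"linear":[0,0,1.5],"angular":[0,0,-6]},
  {"claw":0.68,"linear":[0,0,0],"angular":[0,0,0]},
  {"claw":0.68,"linear":[0,0,0],"angular":[0,0,0]},
])

```text
t: 26.95
tool_pos: [0.4786, -0.0081, 0.1288]
orientation: [-1.805, -2.571, 0.0]
force: [-0.1, 0.0, -0.1]
opening: 0.0297
```

```bash
python3 nut.py n6.png brass_nut_a;python3 -c "
from h import *
go((.479,-.0072,.0595),110)
c=read_camera('wrist'); save(c,'w13.png',None,1.4)"
```

```text
brass_nut_a 0.68 [ 9.300e-01  4.789e-01 -6.500e-03  2.000e+01]
now [ 0.4788 -0.0081  0.1292] yaw 109.9 tilt [ 0.001 -0.    -1.   ] t 27.1 F [-0.7  0.4  0. ] open 0.0296
  delta cm [0.08 0.04 6.97] turn z -0.1
```

View pics/w13.png

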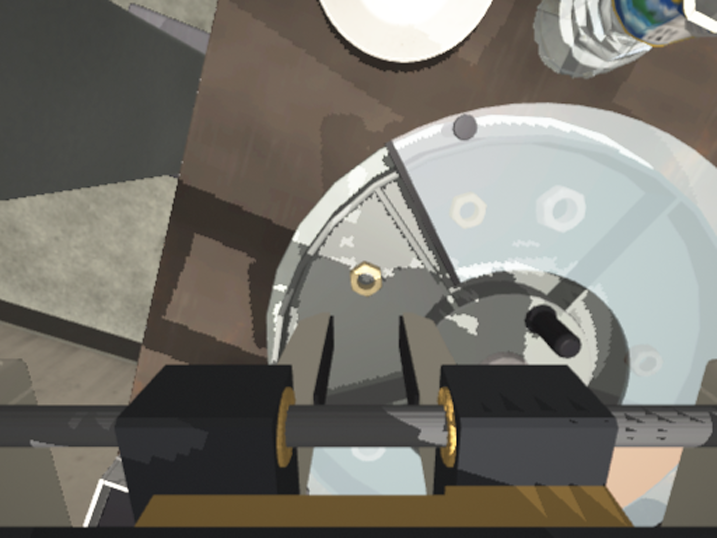

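>>> drive_tool([
  {"claw":0.68,"linear":[0.1,0.04,3],"angular":[0,0,0]},
  {"claw":0.68,"linear":[0,0,2.5],"angular":[0,0,0]},
  {"claw":0.68,"linear":[0,0,1.4],"angular":[0,0,0]},
  {"claw":0.68,"linear":[0,0,0],"angular":[0,0,0]},
  {"claw":0.85,"linear":[0,0,0],"angular":[0,0,0]},
  {"claw":1,"linear":[0,0,0],"angular":[0,0,0]},
  {"claw":1,"linear":[0,0,0],"angular":[0,0,0]},
  {"claw":1,"linear":[0,0,0],"angular":[0,0,0]},
  {"claw":1,"linear":[0,0,-2],"angular":[0,0,0]},
  {"claw":1,"linear":[0,0,-4],"angular":[0,0,0]},
  {"claw":1,"linear":[0,0,-4],"angular":[0,0,0]},
])

```text
t: 28.48
tool_pos: [0.4778, -0.0064, 0.1604]
orientation: [-1.801, -2.573, 0.001]
force: [0.6, -0.3, 0.1]
opening: 0.0173
```

```bash
python3 -c "
from h import *
s=read_state(); go((.49,-.30,.16),98,s)
s['orientation']=(R.from_euler('z',98,degrees=True)*R.from_euler('x',180,degrees=True)).as_rotvec(); go((.49,-.3,.16),98,s)"
```

```text
now [ 0.4778 -0.0064  0.1604] yaw 110.0 tilt [-0.001  0.    -1.   ] t 28.5 F [ 0.6 -0.3  0.1] open 0.0173
  delta cm [-28.    -8.91   0.03] turn z 12.0
now [ 0.4778 -0.0064  0.1604] yaw 98.0 tilt [ 0. -0. -1.] t 28.5 F [ 0.6 -0.3  0.1] open 0.0173
  delta cm [-29.24  -2.88   0.04] turn z -0.0
```

>>> drive_tool([
  {"claw":1,"linear":[0,0,0],"angular":[0,0,6]},
  {"claw":1,"linear":[0,0,0],"angular":[0,0,6]},
  {"claw":1,"linear":[-4.87,-0.48,0],"angular":[0,0,0]},
  {"claw":1,"linear":[-4.87,-0.48,0],"angular":[0,0,0]},
  {"claw":1,"linear":[-4.87,-0.48,0],"angular":[0,0,0]},
  {"claw":1,"linear":[-4.87,-0.48,0],"angular":[0,0,0]},
  {"claw":1,"linear":[-4.87,-0.48,0],"angular":[0,0,0]},
  {"claw":1,"linear":[-4.87,-0.48,0],"angular":[0,0,0]},
  {"claw":1,"linear":[0,0,0],"angular":[0,0,0]},
  {"claw":1,"linear":[0,0,0],"angular":[0,0,0]},
])

```text
t: 29.72
tool_pos: [0.4904, -0.2995, 0.1592]
orientation: [-2.06, -2.37, -0.0]
force: [0.1, -0.8, -0.4]
opening: 0.0175
```

```bash
python3 tray.py w14.png; python3 -c "
from h import *
go((.49,-.328,.013),98)"
```

```text
rect(mm) [ 423.1 -315.2] [104.4 189.8] 84.2 p 0.98
yellow_pocket [([0.4155, -0.3109, 0.0055], 0.79)]
black_pocket [([0.4129, -0.3101, 0.0053], 0.84)]
expected rim corners in pic [[176.0, 293.0], [189.0, 167.0], [441.0, 225.0], [407.0, 341.0]]
now [ 0.4908 -0.2987  0.1597] yaw 98.1 tilt [ 0.  0. -1.] t 29.9 F [ 0.3 -0.3 -0.4] open 0.0176
  delta cm [ 1.16 -9.01 -0.03] turn z 0.1
now [ 0.4908 -0.2987  0.1597] yaw 98.1 tilt [ 0.  0. -1.] t 29.9 F [ 0.3 -0.3 -0.4] open 0.0176
  delta cm [-2.89 -0.5  14.67] turn z 0.1
```

View pics/w14.png

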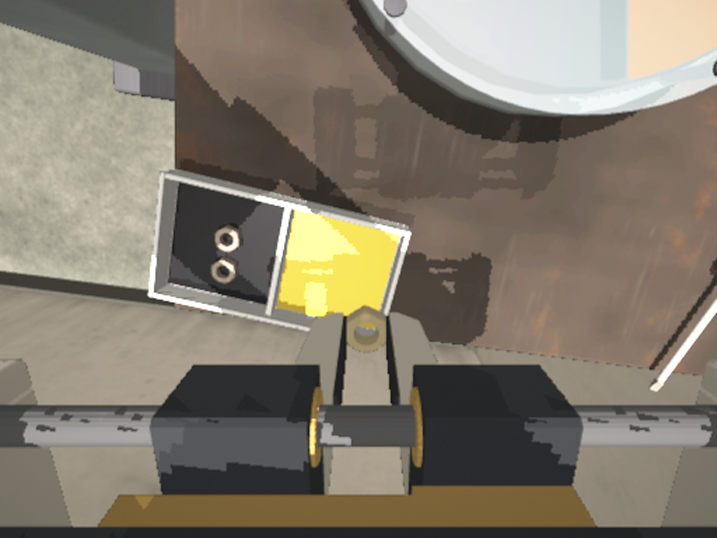

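Run:
```python
from h import *
c=read_camera("wrist")
P=np.array([unproj(c,((x+.5)/1.4-.5,(y+.5)/1.4-.5),.028) for x,y in [(162,171),(411,230),(150,297)]])
print(P); d=P[1]-P[0]; a=np.arctan2(d[1],d[0]); print(np.linalg.norm(d),np.degrees(a)); ctr=(P[1]+P[2])/2;print(ctr)
print("yellow",ctr[:2]+.0465*np.array([np.cos(a),np.sin(a)]))
print("edge", [unproj(c,(u/1.4,v/1.4),0) for u,v in [(175,20),(175,165)]])
go((.469,-.333,.013),98)
```

```text
[[ 0.33564736 -0.25801632  0.028     ]
 [ 0.52261996 -0.2756742   0.028     ]
 [ 0.32548704 -0.3585939   0.028     ]]
0.1878045593065548 -5.395068710860884
[ 0.4240535  -0.31713405  0.028     ]
yellow [ 0.47034751 -0.3215061 ]
edge [array([ 0.33223156, -0.15350061,  0.        ]), array([ 0.33250851, -0.25569031,  0.        ])]
now [ 0.4909 -0.2989  0.1597] yaw 98.1 tilt [ 0. -0. -1.] t 30.0 F [-1.   0.2 -0.4] open 0.0175
  delta cm [-3.07 -2.65 14.67] turn z 0.1
```

>>> drive_tool([
  {"claw":1,"linear":[-3.4,-2.9,0],"angular":[0,0,0]},
  {"claw":1,"linear":[0,0,4],"angular":[0,0,0]},
  {"claw":1,"linear":[0,0,5],"angular":[0,0,0]},
  {"claw":1,"linear":[0,0,3.6],"angular":[0,0,0]},
  {"claw":1,"linear":[0,0,2],"angular":[0,0,0]},
  {"claw":1,"linear":[0,0,0],"angular":[0,0,0]},
  {"claw":0.68,"linear":[0,0,0],"angular":[0,0,0]},
  {"claw":0.68,"linear":[0,0,0],"angular":[0,0,0]},
  {"claw":0.68,"linear":[0,0,0],"angular":[0,0,0]},
  {"claw":0.68,"linear":[0,0,-5],"angular":[0,0,0]},
  {"claw":0.68,"linear":[0,0,-5],"angular":[0,0,0]},
  {"claw":0.68,"linear":[4,0,-3.5],"angular":[0,0,0]},
])

```text
t: 31.48
tool_pos: [0.4621, -0.3, 0.1523]
orientation: [2.06, 2.365, -0.0]
force: [-0.4, 1.0, 0.7]
opening: 0.0298
```

>>> drive_tool([
  {"claw":0.55,"linear":[6,0,0],"angular":[0,0,0]},
  {"claw":0.55,"linear":[0,0,0],"angular":[0,0,0]},
])

```text
t: 31.72
tool_pos: [0.4524, -0.2355, 0.1492]
orientation: [2.057, 2.374, 0.001]
force: [-0.1, -0.7, 0.4]
opening: 0.0411
```

```bash
python3 tray.py w15.png
python3 - <<'E'
from h import *
# fit hub from peg grasp points
A=np.array([[.5341,-.0333],[.5616,-.0712],[.5629,-.0704],[.6101,-.0558]])
from scipy.optimize import least_squares
print(least_squares(lambda h:np.hypot(*(A-h).T)-.043,[.5765,-.032]).x)
E
```

```text
rect(mm) [ 422.9 -312. ] [109.5 188.8] 84.5 p 0.83
yellow_pocket [([0.4303, -0.3029, 0.0051], 0.79)]
black_pocket [([0.429, -0.2989, 0.0102], 0.71)]
expected rim corners in pic [[217.0, 375.0], [233.0, 261.0], [475.0, 314.0], [439.0, 419.0]]
now [ 0.453  -0.2394  0.1489] yaw 98.0 tilt [ 0.    -0.001 -1.   ] t 31.9 F [-0.7  0.5 -0.6] open 0.0420
  delta cm [-5.26 -6.09 -1.11] turn z 0.0
[ 0.57639372 -0.02998303]
```

View pics/w15.png

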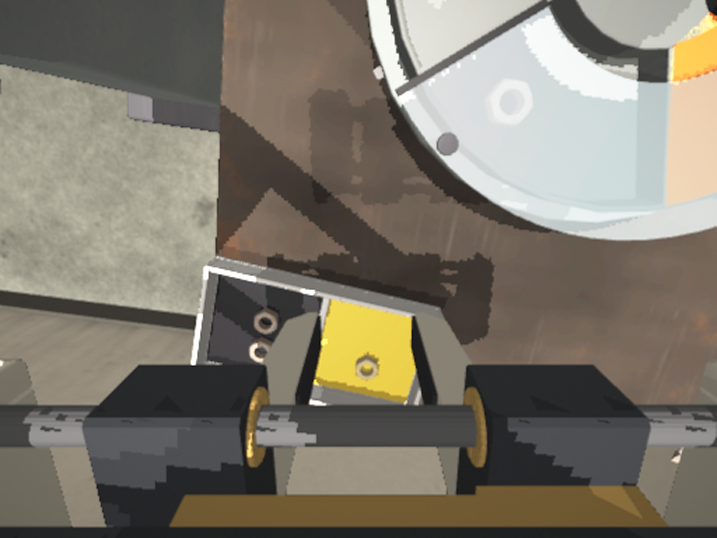

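```bash
python3 -c "
from h import *
go((.537,-.0487,.15),98)"
```

```text
now [ 0.453  -0.2394  0.1489] yaw 98.0 tilt [ 0.    -0.001 -1.   ] t 31.9 F [-0.7  0.5 -0.6] open 0.0420
  delta cm [17.72 10.98 -0.12] turn z 0.0
```

>>> drive_tool([
  {"claw":0.55,"linear":[4.43,2.74,0],"angular":[0,0,0]},
  {"claw":0.55,"linear":[4.43,2.74,0],"angular":[0,0,0]},
  {"claw":0.55,"linear":[4.43,2.74,0],"angular":[0,0,0]},
  {"claw":0.55,"linear":[4.43,2.74,0],"angular":[0,0,0]},
  {"claw":0.55,"linear":[0,0,0],"angular":[0,0,10.5]},
  {"claw":0.55,"linear":[0,0,0],"angular":[0,0,10.5]},
  {"claw":0.55,"linear":[0,0,0],"angular":[0,0,10.5]},
  {"claw":0.55,"linear":[0,0,0],"angular":[0,0,10.5]},
  {"claw":0.55,"linear":[0,0,0],"angular":[0,0,10.5]},
  {"claw":0.55,"linear":[0,0,0.6],"angular":[0,0,10.5]},
  {"claw":0.55,"linear":[0,0,1],"angular":[0,0,10.5]},
  {"claw":0.55,"linear":[0,0,0],"angular":[0,0,0]},
])

```text
t: 33.42
tool_pos: [0.5362, -0.0487, 0.1315]
orientation: [-3.069, -0.667, 0.003]
force: [-0.1, 0.2, -0.7]
opening: 0.0414
```

Run:
```python
from h import *
c=read_camera("wrist"); save(c,"w16.png",None,1.4)
go((.5373,-.0487,.095),24.3)
print(proj(c,[.5373,-.0487,.116])*1.4)
```

```text
now [ 0.5365 -0.0486  0.1321] yaw 24.7 tilt [-0.001  0.    -1.   ] t 33.5 F [ 0.1 -0.5  0.1] open 0.0419
  delta cm [0.08 0.05 3.71] turn z 0.4
[[365.14255356 314.27413916]]
```

View pics/w16.png

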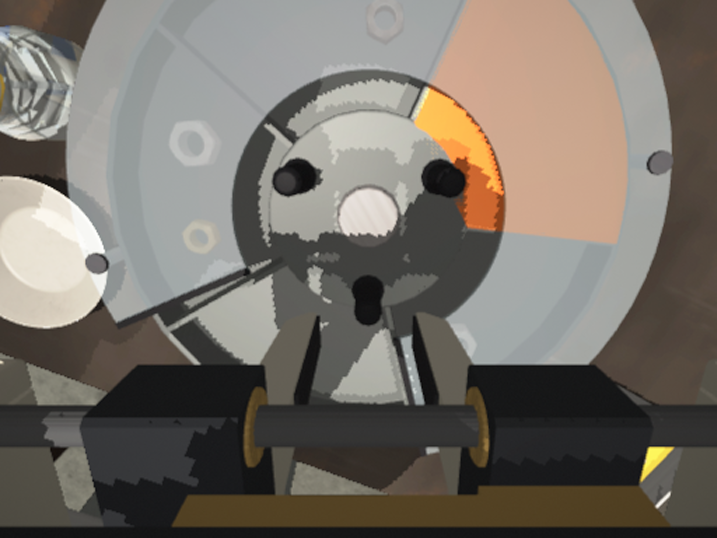

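>>> drive_tool([
  {"claw":0.55,"linear":[0.15,0.1,1.7],"angular":[0,0,0]},
  {"claw":0.55,"linear":[0,0,2.0],"angular":[0,0,0]},
  {"claw":0.9,"linear":[0,0,0],"angular":[0,0,0]},
  {"claw":1,"linear":[0,0,0],"angular":[0,0,0]},
  {"claw":1,"linear":[0,0,0],"angular":[0,0,0]},
  {"claw":1,"linear":[0,0,0],"angular":[0,0,0]},
], newtons=12)

```text
t: 34.22
tool_pos: [0.539, -0.0483, 0.0966]
orientation: [3.069, 0.668, 0.003]
force: [1.3, -0.4, 1.8]
opening: 0.0133
```

>>> drive_tool([
  {"claw":1,"linear":[0.039,0.58,0],"angular":[0,0,-7.75]},
  {"claw":1,"linear":[0.039,0.58,0],"angular":[0,0,-7.75]},
  {"claw":1,"linear":[0.039,0.58,0],"angular":[0,0,-7.75]},
  {"claw":1,"linear":[0.039,0.58,0],"angular":[0,0,-7.75]},
  {"claw":1,"linear":[0.039,0.58,0],"angular":[0,0,-7.75]},
  {"claw":1,"linear":[0.039,0.58,0],"angular":[0,0,-7.75]},
  {"claw":1,"linear":[0.039,0.58,0],"angular":[0,0,-7.75]},
  {"claw":1,"linear":[0.039,0.58,0],"angular":[0,0,-7.75]},
  {"claw":1,"linear":[0.039,0.58,0],"angular":[0,0,-7.75]},
  {"claw":1,"linear":[0,0,0],"angular":[0,0,0]},
  {"claw":0.5,"linear":[0,0,0],"angular":[0,0,0]},
  {"claw":0.5,"linear":[0,0,0],"angular":[0,0,0]},
])

```text
t: 35.72
tool_pos: [0.5803, -0.0733, 0.0954]
orientation: [-2.138, -2.301, 0.001]
force: [-0.1, -1.0, -0.6]
opening: 0.0292
```

Run:
```python
from h import *
s=read_state(); p=np.array(s["tool_pos"])[:2]-[.5765,-.031]; print(np.hypot(*p),np.degrees(np.arctan2(p[1],p[0]))%360)
go((.475,-.06,.19),98,s)
```

```text
0.04250953375585665 275.0741164367198
now [ 0.5803 -0.0733  0.0954] yaw 94.2 tilt [-0. -0. -1.] t 35.7 F [-0.1 -1.  -0.6] open 0.0292
  delta cm [  2.1  -10.4   -9.45] turn z -3.8
```

Lift, go to view pose.

>>> drive_tool([
  {"claw":0.6,"linear":[0,0,-2],"angular":[0,0,0]},
  {"claw":0.6,"linear":[0,0,-4],"angular":[0,0,0]},
  {"claw":0.6,"linear":[0,0,-3.5],"angular":[0,0,0]},
  {"claw":0.6,"linear":[0.7,-3.5,0],"angular":[0,0,0]},
  {"claw":0.6,"linear":[0.7,-3.5,0],"angular":[0,0,0]},
  {"claw":0.6,"linear":[0.7,-3.4,0],"angular":[0,0,0]},
  {"claw":0.6,"linear":[0,0,0],"angular":[0,0,-3.8]},
  {"claw":0.6,"linear":[0,0,0],"angular":[0,0,0]},
  {"claw":0.6,"linear":[0,0,0],"angular":[0,0,0]},
])

```text
t: 36.85
tool_pos: [0.4758, -0.0601, 0.1915]
orientation: [2.061, 2.37, 0.001]
force: [-0.2, 0.6, -0.1]
opening: 0.0368
```

```bash
python3 look.py w17.png; python3 nut.py n7.png dark_nut_a;python3 nut.py n8.png brass_nut_a
```

```text
now [ 0.4757 -0.0601  0.1912] yaw 98.0 tilt [ 0.001 -0.    -1.   ] t 36.9 F [ 0.1  0.6 -0.2] open 0.0373
  delta cm [ 3.48 -3.12 -1.28] turn z 98.0
brass_nut_a 0.62 226 px 263.4 181.4 crop 387 345 xyz [ 0.4786 -0.0593  0.064 ] r 101.6 ang 195.6 rgb [198 187 154]
brass_nut_a 0.45 138 px 231.0 345.5 crop 325 656 xyz [ 0.468  -0.2824  0.064 ] r 272.9 ang 246.6 rgb [197 183 132]
brass_nut_a 0.32 26547 px 329.1 160.9 crop 511 306 xyz [ 0.5434 -0.0278  0.064 ] r 33.3 ang 172.8 rgb [157 152 140]
steel_nut_a 0.66 335 px 267.6 131.0 crop 394 249 xyz [ 0.4754 -0.0063  0.064 ] r 104.4 ang 165.7 rgb [240 238 232]
dark_nut_a 0.6 [ 0.6121  0.4679 -0.2894  0.    ]
brass_nut_a 0.79 [ 0.9383  0.4784 -0.0606 20.    ]
brass_nut_a 0.44 [ 0.6214  0.4678 -0.2898  0.    ]
```

View pics/w17.png

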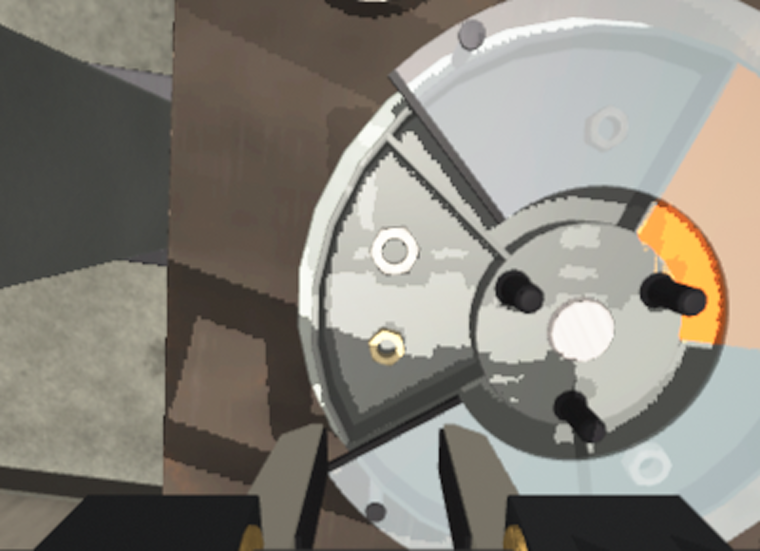

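>>> drive_tool([
  {"claw":0.68,"linear":[0,0.27,3],"angular":[0,0,-6]},
  {"claw":0.68,"linear":[0,0,3.5],"angular":[0,0,-6]},
  {"claw":0.68,"linear":[0,0,0],"angular":[0,0,0]},
  {"claw":0.68,"linear":[0,0,0],"angular":[0,0,0]},
])

```text
t: 37.75
tool_pos: [0.4785, -0.0597, 0.1268]
orientation: [1.803, 2.572, 0.001]
force: [-0.5, 0.5, -0.3]
opening: 0.0296
```

```bash
python3 nut.py n9.png brass_nut_a;python3 -c "
from h import *
go((.4785,-.0603,.0595),110)"
```

```text
brass_nut_a 0.54 [ 0.8385  0.4787 -0.0612 24.    ]
now [ 0.4792 -0.0598  0.1275] yaw 110.0 tilt [ 0.003 -0.001 -1.   ] t 37.9 F [-0.1 -0.8 -0.4] open 0.0297
  delta cm [-0.01 -0.1   6.8 ] turn z -0.0
```

View pics/n9.png

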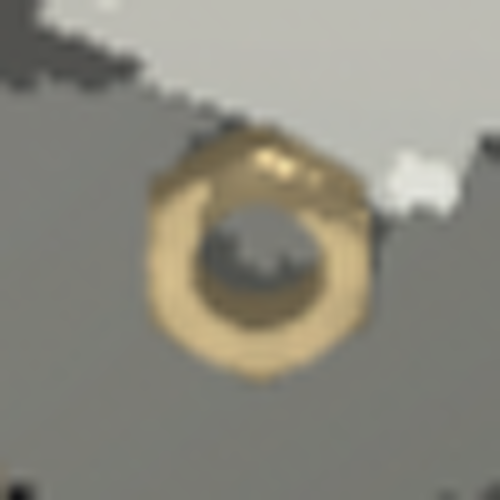

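Brass nut with flats facing the jaws. Grasp.

>>> drive_tool([
  {"claw":0.68,"linear":[-0.05,-0.03,3],"angular":[0,0,0]},
  {"claw":0.68,"linear":[0,0,2.4],"angular":[0,0,0]},
  {"claw":0.68,"linear":[0,0,1.3],"angular":[0,0,0]},
  {"claw":0.68,"linear":[0,0,0],"angular":[0,0,0]},
  {"claw":0.85,"linear":[0,0,0],"angular":[0,0,0]},
  {"claw":1,"linear":[0,0,0],"angular":[0,0,0]},
  {"claw":1,"linear":[0,0,0],"angular":[0,0,0]},
  {"claw":1,"linear":[0,0,0],"angular":[0,0,0]},
  {"claw":1,"linear":[0,0,-2],"angular":[0,0,0]},
  {"claw":1,"linear":[0,0,-4],"angular":[0,0,0]},
  {"claw":1,"linear":[0,0,-4],"angular":[0,0,0]},
], newtons=30)

```text
t: 39.22
tool_pos: [0.4774, -0.06, 0.1595]
orientation: [-1.8, -2.574, 0.0]
force: [0.1, -0.9, -0.4]
opening: 0.0177
```

```bash
python3 -c "
from h import *
s=read_state(); go((.47,-.30,.16),98,s)
s['orientation']=(R.from_euler('z',98,degrees=True)*R.from_euler('x',180,degrees=True)).as_rotvec(); go((.47,-.3,.16),98,s)"
```

```text
now [ 0.4774 -0.06    0.1595] yaw 110.1 tilt [-0.001  0.    -1.   ] t 39.2 F [ 0.1 -0.9 -0.4] open 0.0177
  delta cm [-22.28  -8.94  -0.06] turn z 12.1
now [ 0.4774 -0.06    0.1595] yaw 98.0 tilt [ 0. -0. -1.] t 39.2 F [ 0.1 -0.9 -0.4] open 0.0177
  delta cm [-23.66  -4.08  -0.05] turn z -0.0
```

>>> drive_tool([
  {"claw":1,"linear":[0,0,0],"angular":[0,0,6]},
  {"claw":1,"linear":[0,0,0],"angular":[0,0,6]},
  {"claw":1,"linear":[-4.73,-0.82,0],"angular":[0,0,0]},
  {"claw":1,"linear":[-4.73,-0.82,0],"angular":[0,0,0]},
  {"claw":1,"linear":[-4.73,-0.82,0],"angular":[0,0,0]},
  {"claw":1,"linear":[-4.73,-0.82,0],"angular":[0,0,0]},
  {"claw":1,"linear":[-4.73,-0.82,0],"angular":[0,0,0]},
  {"claw":1,"linear":[0,0,0],"angular":[0,0,0]},
  {"claw":1,"linear":[0,0,0],"angular":[0,0,0]},
])

```text
t: 40.35
tool_pos: [0.4703, -0.2996, 0.1583]
orientation: [-2.059, -2.371, -0.001]
force: [0.4, 0.3, -0.8]
opening: 0.0174
```

```bash
sed -i 's/C=np.array(\[.445,-.311\])/C=np.array([.4235,-.316])/' tray.py; python3 tray.py w18.png; python3 -c "
from h import *
go((.469,-.308,.013),98)"
```

```text
rect(mm) [ 423.1 -315.6] [105.9 189.9] 84.1 p 0.56
yellow_pocket [([0.4119, -0.3088, 0.0055], 0.74)]
black_pocket [([0.4076, -0.3088, 0.0083], 0.97)]
expected rim corners in pic [[174.0, 299.0], [186.0, 173.0], [438.0, 231.0], [405.0, 347.0]]
now [ 0.4708 -0.2989  0.1587] yaw 98.2 tilt [ 0.  0. -1.] t 40.5 F [-0.2  0.7  0.4] open 0.0177
  delta cm [ 0.9  -7.02 -0.13] turn z 0.2
now [ 0.4708 -0.2989  0.1587] yaw 98.2 tilt [ 0.  0. -1.] t 40.5 F [-0.2  0.7  0.4] open 0.0177
  delta cm [-0.87 -0.31 14.57] turn z 0.2
```

View pics/w18.png

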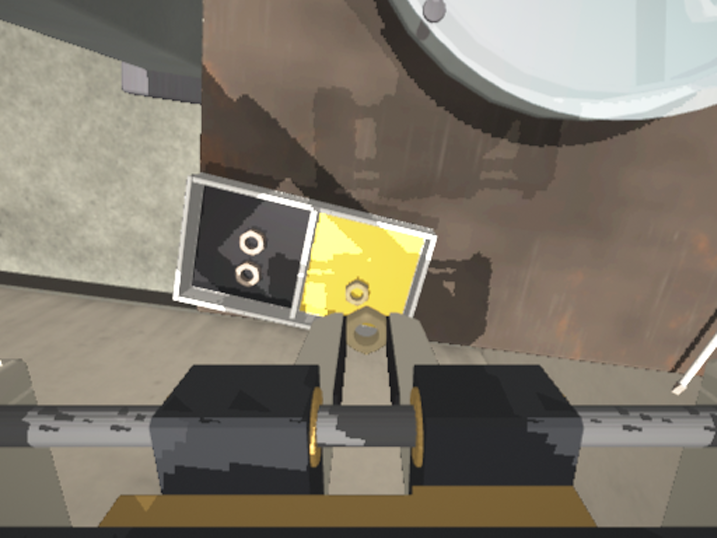

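>>> drive_tool([
  {"claw":1,"linear":[-0.75,-0.25,3],"angular":[0,0,0]},
  {"claw":1,"linear":[0,0,5],"angular":[0,0,0]},
  {"claw":1,"linear":[0,0,4.5],"angular":[0,0,0]},
  {"claw":1,"linear":[0,0,2],"angular":[0,0,0]},
  {"claw":1,"linear":[0,0,0],"angular":[0,0,0]},
  {"claw":0.68,"linear":[0,0,0],"angular":[0,0,0]},
  {"claw":0.68,"linear":[0,0,0],"angular":[0,0,0]},
  {"claw":0.68,"linear":[0,0,0],"angular":[0,0,0]},
  {"claw":0.68,"linear":[0,0,-5],"angular":[0,0,0]},
  {"claw":0.68,"linear":[0,0,-5],"angular":[0,0,0]},
  {"claw":0.68,"linear":[4,0,-3.5],"angular":[0,0,0]},
  {"claw":0.55,"linear":[5,0,0],"angular":[0,0,0]},
])

```text
t: 42.05
tool_pos: [0.4587, -0.2199, 0.1534]
orientation: [2.056, 2.365, 0.002]
force: [0.3, 0.3, 0.8]
opening: 0.0356
```

>>> drive_tool([
  {"claw":0.55,"linear":[0,0,0],"angular":[0,0,0]},
  {"claw":0.55,"linear":[0,0,0],"angular":[0,0,0]},
])

```text
t: 42.3
tool_pos: [0.4567, -0.219, 0.1491]
orientation: [2.058, 2.372, -0.0]
force: [-0.3, 0.3, -1.1]
opening: 0.0417
```

```bash
python3 tray.py w19.png
python3 - <<'E'
from h import *
# pegs now at 274.5+... 
for ph in (155,275):
    a=np.radians(ph); q=np.array([.5765,-.031])+.043*np.array([np.cos(a),np.sin(a)]); print(ph,q); go((q[0],q[1],.15),ph-180)
E
```

```text
rect(mm) [ 423.6 -303.1] [ 95.9 190.4] 84.5 p 0.86
yellow_pocket [([0.5525, -0.1285, 0.0903], 0.74)]
black_pocket [([0.431, -0.295, 0.0069], 0.78)]
expected rim corners in pic [[185.0, 394.0], [198.0, 284.0], [437.0, 334.0], [405.0, 436.0]]
now [ 0.4564 -0.2195  0.1484] yaw 98.0 tilt [-0.  0. -1.] t 42.5 F [0.1 0.4 0.2] open 0.0417
  delta cm [-7.18 -6.71 -1.16] turn z 0.0
155 [ 0.53752877 -0.01282741]
now [ 0.4564 -0.2195  0.1484] yaw 98.0 tilt [-0.  0. -1.] t 42.5 F [0.1 0.4 0.2] open 0.0417
  delta cm [19.33 10.91 -0.16] turn z 123.0
275 [ 0.5802477  -0.07383637]
now [ 0.4564 -0.2195  0.1484] yaw 98.0 tilt [-0.  0. -1.] t 42.5 F [0.1 0.4 0.2] open 0.0417
  delta cm [12.7  14.29 -0.16] turn z 3.0
```

View pics/w19.png

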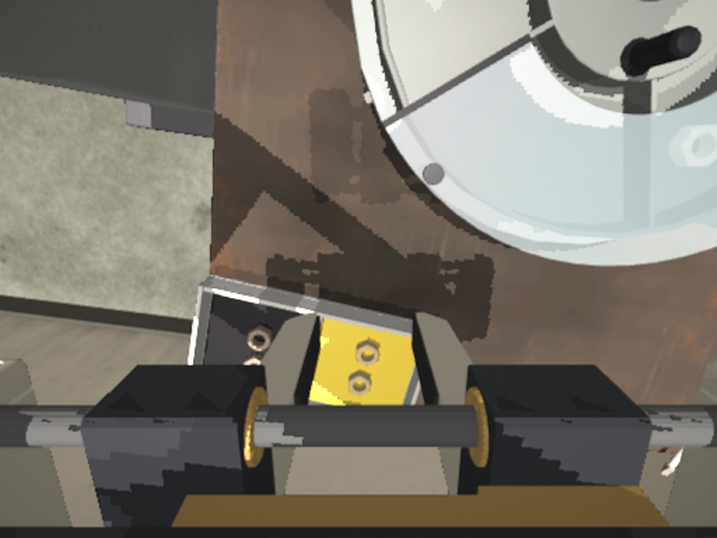

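>>> drive_tool([
  {"claw":0.55,"linear":[3.18,3.57,0],"angular":[0,0,0]},
  {"claw":0.55,"linear":[3.18,3.57,0],"angular":[0,0,0]},
  {"claw":0.55,"linear":[3.18,3.57,0],"angular":[0,0,0]},
  {"claw":0.55,"linear":[3.18,3.57,0],"angular":[0,0,0]},
  {"claw":0.55,"linear":[0,0,1.6],"angular":[0,0,3]},
  {"claw":0.55,"linear":[0,0,0],"angular":[0,0,0]},
  {"claw":0.55,"linear":[0,0,0],"angular":[0,0,0]},
])

```text
t: 43.38
tool_pos: [0.5798, -0.0735, 0.1326]
orientation: [-2.121, -2.318, 0.001]
force: [-0.7, -0.1, 0.0]
opening: 0.0416
```

Run:
```python
from h import *
c=read_camera("wrist"); save(c,"w20.png",None,1.4)
go((.5803,-.0735,.095),95)
print(proj(c,[.5803,-.0735,.116])*1.4)
```

```text
now [ 0.58   -0.0736  0.133 ] yaw 95.1 tilt [ 0. -0. -1.] t 43.4 F [-0.   0.5  0.3] open 0.0419
  delta cm [0.   0.03 3.8 ] turn z 0.1
[[365.90897961 313.66847106]]
```

View pics/w20.png

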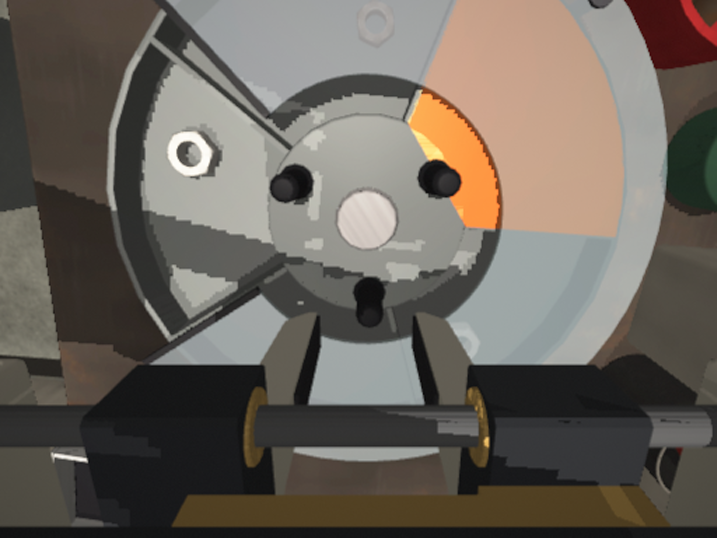

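Peg top at (370,310), as expected. Grip and turn 70°.

>>> drive_tool([
  {"claw":0.55,"linear":[0.1,0.2,1.7],"angular":[0,0,0]},
  {"claw":0.55,"linear":[0,0,2.0],"angular":[0,0,0]},
  {"claw":0.9,"linear":[0,0,0],"angular":[0,0,0]},
  {"claw":1,"linear":[0,0,0],"angular":[0,0,0]},
  {"claw":1,"linear":[0,0,0],"angular":[0,0,0]},
  {"claw":1,"linear":[0,0,0],"angular":[0,0,0]},
], newtons=12)

```text
t: 44.18
tool_pos: [0.5821, -0.0716, 0.0962]
orientation: [2.12, 2.317, 0.0]
force: [-1.6, -1.1, 0.7]
opening: 0.0137
```

>>> drive_tool([
  {"claw":1,"linear":[0.039,0.58,0],"angular":[0,0,-7.75]},
  {"claw":1,"linear":[0.039,0.58,0],"angular":[0,0,-7.75]},
  {"claw":1,"linear":[0.039,0.58,0],"angular":[0,0,-7.75]},
  {"claw":1,"linear":[0.039,0.58,0],"angular":[0,0,-7.75]},
  {"claw":1,"linear":[0.039,0.58,0],"angular":[0,0,-7.75]},
  {"claw":1,"linear":[0.039,0.58,0],"angular":[0,0,-7.75]},
  {"claw":1,"linear":[0.039,0.58,0],"angular":[0,0,-7.75]},
  {"claw":1,"linear":[0.039,0.58,0],"angular":[0,0,-7.75]},
  {"claw":1,"linear":[0.039,0.58,0],"angular":[0,0,-7.75]},
  {"claw":1,"linear":[0,0,0],"angular":[0,0,0]},
  {"claw":0.5,"linear":[0,0,0],"angular":[0,0,0]},
  {"claw":0.5,"linear":[0,0,0],"angular":[0,0,0]},
])

```text
t: 45.68
tool_pos: [0.62, -0.04, 0.096]
orientation: [0.414, 3.113, -0.0]
force: [0.3, 0.5, 0.6]
opening: 0.0293
```

Run:
```python
from h import *
s=read_state(); p=np.array(s["tool_pos"])[:2]-[.5765,-.031]; print(np.hypot(*p),np.degrees(np.arctan2(p[1],p[0]))%360, np.round(s["q"],2))
s['orientation']=(R.from_euler('z',98,degrees=True)*R.from_euler('x',180,degrees=True)).as_rotvec()
go((.475,-.06,.19),98,s)
```

```text
0.044463706855614134 348.30108449175873 [-0.15  0.27  1.56 -0.    1.31 -1.45]
now [ 0.62  -0.04   0.096] yaw 98.0 tilt [ 0. -0. -1.] t 45.7 F [0.3 0.5 0.6] open 0.0293
  delta cm [  0.04 -14.64  -9.4 ] turn z -0.0
```

>>> drive_tool([
  {"claw":0.6,"linear":[0,0,-2],"angular":[0,0,0]},
  {"claw":0.6,"linear":[0,0,-3.5],"angular":[0,0,0]},
  {"claw":0.6,"linear":[0,0,-0.7],"angular":[0,0,9.5]},
  {"claw":0.6,"linear":[0,0,-0.7],"angular":[0,0,9.5]},
  {"claw":0.6,"linear":[0,0,-0.7],"angular":[0,0,9.5]},
  {"claw":0.6,"linear":[0,0,-0.7],"angular":[0,0,9.5]},
  {"claw":0.6,"linear":[0,0,-0.7],"angular":[0,0,9.5]},
  {"claw":0.6,"linear":[0,0,-0.4],"angular":[0,0,9.5]},
  {"claw":0.6,"linear":[0,0,0],"angular":[0,0,9.5]},
  {"claw":0.6,"linear":[0,-4.9,0],"angular":[0,0,0]},
  {"claw":0.6,"linear":[0,-4.9,0],"angular":[0,0,0]},
  {"claw":0.6,"linear":[0,-4.9,0],"angular":[0,0,0]},
])

```text
t: 47.18
tool_pos: [0.4733, -0.0616, 0.1912]
orientation: [2.053, 2.376, 0.001]
force: [-0.4, -0.2, 1.0]
opening: 0.0376
```

>>> drive_tool([
  {"claw":0.6,"linear":[0,0,0],"angular":[0,0,0]},
  {"claw":0.6,"linear":[0,0,0],"angular":[0,0,0]},
  {"claw":0.6,"linear":[0,0,0],"angular":[0,0,0]},
])

```text
t: 47.55
tool_pos: [0.4754, -0.0614, 0.1907]
orientation: [2.053, 2.376, 0.001]
force: [0.5, 1.0, -0.2]
opening: 0.0372
```

```bash
python3 look.py w21.png; python3 nut.py n10.png dark_nut_a
```

```text
now [ 0.4753 -0.0613  0.1903] yaw 98.4 tilt [ 0.001 -0.    -1.   ] t 47.6 F [0.2 0.3 0.2] open 0.0378
  delta cm [ 3.61 -3.03 -1.38] turn z 98.4
brass_nut_a 0.67 133 px 229.3 345.1 crop 322 656 xyz [ 0.4667 -0.2827  0.064 ] r 273.6 ang 246.4 rgb [195 182 134]
brass_nut_a 0.62 168 px 234.0 329.0 crop 331 625 xyz [ 0.4697 -0.2564  0.064 ] r 248.5 ang 244.6 rgb [207 194 133]
dark_nut_a 0.64 225 px 273.9 131.9 crop 406 251 xyz [ 0.4811 -0.0074  0.064 ] r 98.5 ang 165.6 rgb [196 179 160]
dark_nut_a 0.65 [ 9.220e-01  4.802e-01 -7.800e-03  2.800e+01]
```

View pics/w21.png

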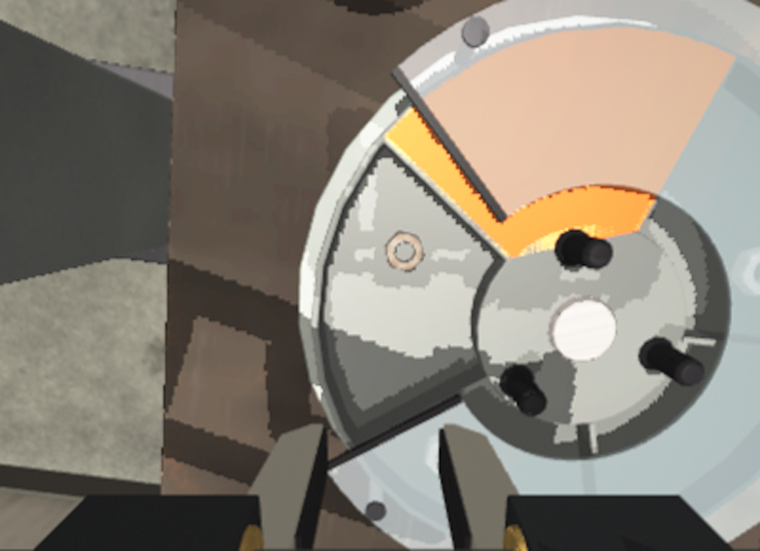

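>>> drive_tool([
  {"claw":0.69,"linear":[2.6,0.64,0],"angular":[0,0,0]},
  {"claw":0.69,"linear":[2.6,0.64,0],"angular":[0,0,0]},
  {"claw":0.69,"linear":[0,0,1.5],"angular":[0,0,10]},
  {"claw":0.69,"linear":[0,0,1.5],"angular":[0,0,10]},
  {"claw":0.69,"linear":[0,0,1.5],"angular":[0,0,10]},
  {"claw":0.69,"linear":[0,0,1.5],"angular":[0,0,10.4]},
  {"claw":0.69,"linear":[0,0,0],"angular":[0,0,0]},
  {"claw":0.69,"linear":[0,0,0],"angular":[0,0,0]},
])

```text
t: 48.85
tool_pos: [0.4795, -0.0079, 0.1301]
orientation: [2.745, 1.527, 0.0]
force: [0.3, 0.9, -1.0]
opening: 0.0292
```

```bash
python3 nut.py n11.png dark_nut_a;python3 -c "
from h import *
go((.4803,-.0076,.0595),58)
c=read_camera('wrist'); save(c,'w22.png',None,1.4)"
```

```text
dark_nut_a 0.92 [ 8.626e-01  4.799e-01 -8.000e-03  2.800e+01]
now [ 0.4798 -0.008   0.1305] yaw 58.1 tilt [ 0.001 -0.    -1.   ] t 49.0 F [ 0.8 -0.1  0.1] open 0.0288
  delta cm [0.05 0.01 7.1 ] turn z 0.1
```

View pics/w22.png

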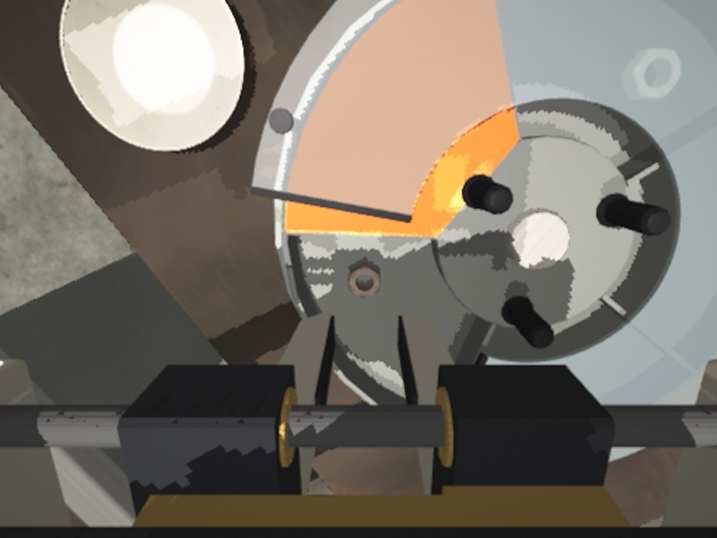

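>>> drive_tool([
  {"claw":0.69,"linear":[0.04,0.03,3],"angular":[0,0,0]},
  {"claw":0.69,"linear":[0,0,2.7],"angular":[0,0,0]},
  {"claw":0.69,"linear":[0,0,1.4],"angular":[0,0,0]},
  {"claw":0.69,"linear":[0,0,0],"angular":[0,0,0]},
  {"claw":0.85,"linear":[0,0,0],"angular":[0,0,0]},
  {"claw":1,"linear":[0,0,0],"angular":[0,0,0]},
  {"claw":1,"linear":[0,0,0],"angular":[0,0,0]},
  {"claw":1,"linear":[0,0,0],"angular":[0,0,0]},
  {"claw":1,"linear":[0,0,-2],"angular":[0,0,0]},
  {"claw":1,"linear":[0,0,-4],"angular":[0,0,0]},
  {"claw":1,"linear":[0,0,-4],"angular":[0,0,0]},
], newtons=30)

```text
t: 50.38
tool_pos: [0.4793, -0.0077, 0.1595]
orientation: [-2.748, -1.521, 0.001]
force: [2.1, -0.2, 0.3]
opening: 0.0179
```

```bash
python3 -c "
from h import *
s=read_state(); go((.38,-.28,.16),98,s)
s['orientation']=(R.from_euler('z',98,degrees=True)*R.from_euler('x',180,degrees=True)).as_rotvec(); go((.38,-.28,.16),98,s)"
```

```text
now [ 0.4793 -0.0077  0.1595] yaw 57.9 tilt [-0.001  0.    -1.   ] t 50.4 F [ 2.1 -0.2  0.3] open 0.0179
  delta cm [-28.35   6.04  -0.05] turn z -40.1
now [ 0.4793 -0.0077  0.1595] yaw 98.0 tilt [ 0. -0. -1.] t 50.4 F [ 2.1 -0.2  0.3] open 0.0179
  delta cm [-25.58 -13.62  -0.05] turn z -0.0
```

>>> drive_tool([
  {"claw":1,"linear":[0,0,0],"angular":[0,0,-10]},
  {"claw":1,"linear":[0,0,0],"angular":[0,0,-10]},
  {"claw":1,"linear":[0,0,0],"angular":[0,0,-10]},
  {"claw":1,"linear":[0,0,0],"angular":[0,0,-10]},
  {"claw":1,"linear":[-4.27,-2.27,0],"angular":[0,0,0]},
  {"claw":1,"linear":[-4.27,-2.27,0],"angular":[0,0,0]},
  {"claw":1,"linear":[-4.27,-2.27,0],"angular":[0,0,0]},
  {"claw":1,"linear":[-4.27,-2.27,0],"angular":[0,0,0]},
  {"claw":1,"linear":[-4.27,-2.27,0],"angular":[0,0,0]},
  {"claw":1,"linear":[-4.27,-2.27,0],"angular":[0,0,0]},
  {"claw":1,"linear":[0,0,0],"angular":[0,0,0]},
  {"claw":1,"linear":[0,0,0],"angular":[0,0,0]},
])

```text
t: 51.88
tool_pos: [0.3802, -0.2799, 0.1585]
orientation: [-2.063, -2.369, -0.001]
force: [-0.8, 0.2, -0.2]
opening: 0.0177
```

```bash
python3 tray.py w23.png; python3 nut.py n12.png dark_nut_a; python3 -c "
from h import *
go((.381,-.283,.013),98)"
```

```text
rect(mm) [ 423.4 -314.6] [104.2 190.2] 84.1 p 0.81
yellow_pocket [([0.4319, -0.3048, 0.0053], 0.58)]
black_pocket [([0.425, -0.2996, 0.005], 0.86)]
expected rim corners in pic [[285.0, 335.0], [307.0, 217.0], [547.0, 271.0], [506.0, 380.0]]
now [ 0.3807 -0.2792  0.1586] yaw 98.0 tilt [ 0.  0. -1.] t 52.1 F [ 0.9 -0.1 -0.3] open 0.0180
  delta cm [-2.33  1.62 -0.14] turn z 0.0
dark_nut_a 0.92 [ 0.4814  0.3858 -0.327  32.    ]
dark_nut_a 0.73 [ 0.669   0.3787 -0.29    8.    ]
dark_nut_a 0.48 [ 0.4347  0.4642 -0.1135  4.    ]
now [ 0.3806 -0.2795  0.1586] yaw 98.0 tilt [ 0.  0. -1.] t 52.2 F [-0.4  0.1 -0.7] open 0.0176
  delta cm [-3.500e-01 -1.000e-02  1.456e+01] turn z 0.0
```

View pics/w23.png

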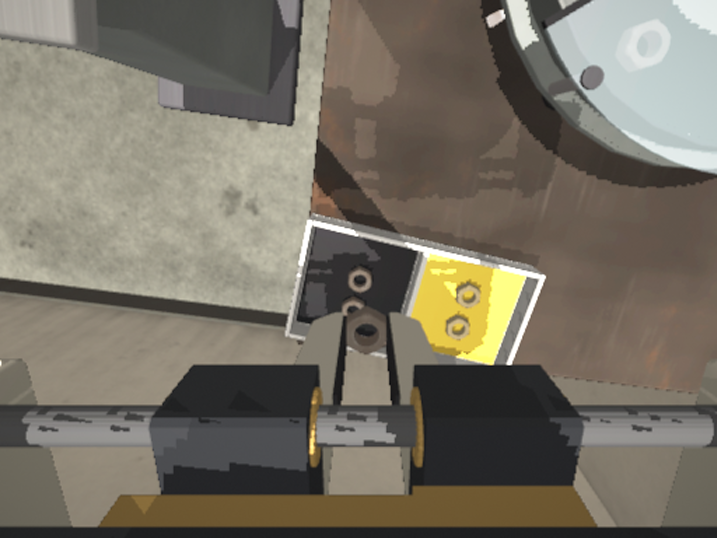

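>>> drive_tool([
  {"claw":1,"linear":[-0.1,0,3],"angular":[0,0,6.7]},
  {"claw":1,"linear":[0,0,5],"angular":[0,0,6.8]},
  {"claw":1,"linear":[0,0,2.5],"angular":[0,0,0]},
  {"claw":1,"linear":[0,0,0],"angular":[0,0,0]},
  {"claw":1,"linear":[0,0,2],"angular":[0,0,0]},
  {"claw":1,"linear":[0,0,2],"angular":[0,0,0]},
  {"claw":1,"linear":[0,0,0],"angular":[0,0,0]},
  {"claw":0.68,"linear":[0,0,0],"angular":[0,0,0]},
  {"claw":0.68,"linear":[0,0,0],"angular":[0,0,0]},
  {"claw":0.68,"linear":[0,0,0],"angular":[0,0,0]},
  {"claw":0.68,"linear":[0,0,-5],"angular":[0,0,0]},
  {"claw":0.68,"linear":[0,0,-6],"angular":[0,0,0]},
])

```text
t: 53.68
tool_pos: [0.3793, -0.2804, 0.1238]
orientation: [-2.325, -2.109, 0.0]
force: [1.7, 0.2, 0.3]
opening: 0.0296
```

>>> drive_tool([
  {"claw":0.55,"linear":[5,0,-3],"angular":[0,0,0]},
  {"claw":0.55,"linear":[4,0,0],"angular":[0,0,0]},
  {"claw":0.55,"linear":[0,0,0],"angular":[0,0,0]},
  {"claw":0.55,"linear":[0,0,0],"angular":[0,0,0]},
])

```text
t: 54.18
tool_pos: [0.389, -0.1921, 0.1536]
orientation: [2.326, 2.111, -0.001]
force: [0.8, -0.4, -0.6]
opening: 0.0414
```

```bash
python3 tray.py w24.png
```

```text
rect(mm) [ 427.1 -290.6] [ 73.3 187.3] 84.4 p 0.7
yellow_pocket [([0.4009, -0.2919, 0.007], 0.6)]
black_pocket [([0.3954, -0.2859, 0.0072], 0.59)]
expected rim corners in pic [[311.0, 442.0], [304.0, 340.0], [539.0, 338.0], [526.0, 440.0]]
now [ 0.3887 -0.1925  0.1532] yaw 84.4 tilt [-0.001  0.    -1.   ] t 54.4 F [-0.1  0.4 -0.4] open 0.0418
  delta cm [-10.59   2.18  -0.68] turn z -13.6
```

View pics/w24.png

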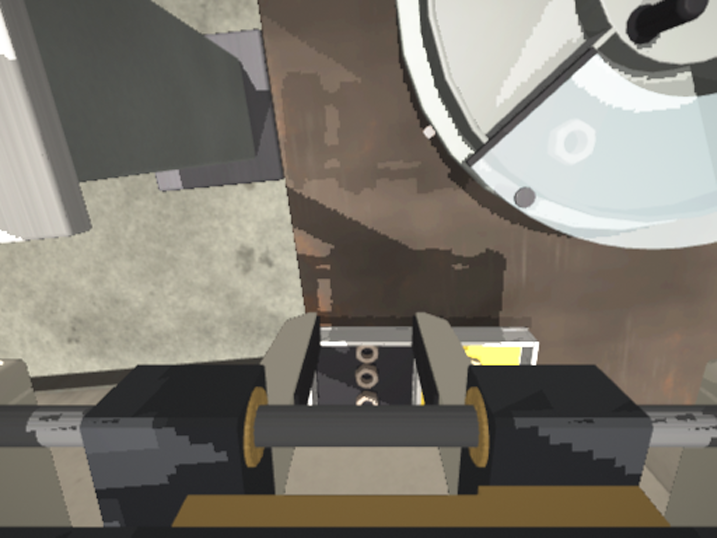

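```bash
python3 -c "
from h import *
s=read_state(); go((.5489,-.0639,.15),84.4,s)"
```

```text
now [ 0.3887 -0.1925  0.1532] yaw 84.4 tilt [-0.001  0.    -1.   ] t 54.4 F [-0.1  0.4 -0.4] open 0.0418
  delta cm [14.37 14.68  0.32] turn z -0.0
```

>>> drive_tool([
  {"claw":0.55,"linear":[3.59,3.67,0],"angular":[0,0,0]},
  {"claw":0.55,"linear":[3.59,3.67,0],"angular":[0,0,0]},
  {"claw":0.55,"linear":[3.59,3.67,0],"angular":[0,0,0]},
  {"claw":0.55,"linear":[3.59,3.67,0],"angular":[0,0,0]},
  {"claw":0.55,"linear":[0,0,0],"angular":[0,0,8.6]},
  {"claw":0.55,"linear":[0,0,0],"angular":[0,0,8.6]},
  {"claw":0.55,"linear":[0,0,0.8],"angular":[0,0,8.6]},
  {"claw":0.55,"linear":[0,0,1],"angular":[0,0,8.6]},
  {"claw":0.55,"linear":[0,0,0],"angular":[0,0,0]},
  {"claw":0.55,"linear":[0,0,0],"angular":[0,0,0]},
])

```text
t: 55.62
tool_pos: [0.5492, -0.0635, 0.1356]
orientation: [-2.845, -1.332, 0.0]
force: [-0.5, 0.4, -0.1]
opening: 0.0417
```

Run:
```python
from h import *
c=read_camera("wrist"); save(c,"w25.png",None,1.4)
go((.5489,-.0639,.095),50)
print(proj(c,[.5489,-.0639,.116])*1.4)
```

```text
now [ 0.5493 -0.0634  0.1359] yaw 50.2 tilt [ 0. -0. -1.] t 55.7 F [ 0.8 -0.6  0. ] open 0.0418
  delta cm [-0.07 -0.    4.09] turn z 0.2
[[364.2957909  312.96642938]]
```

View pics/w25.png

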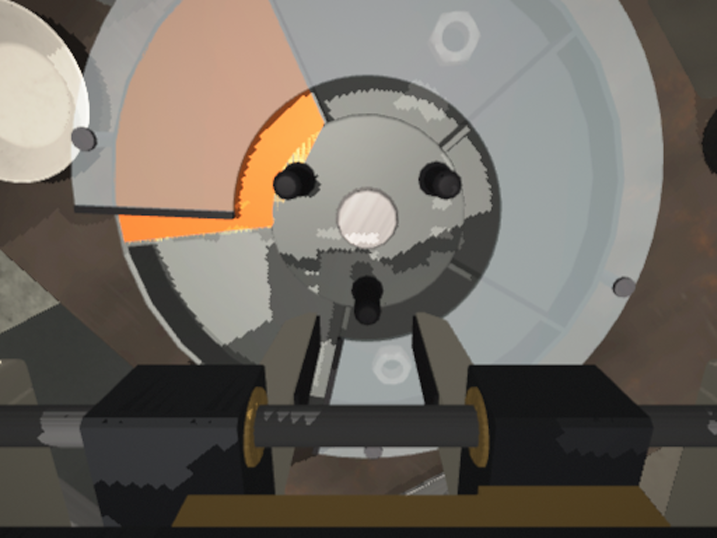

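>>> drive_tool([
  {"claw":0.55,"linear":[0.05,0.1,1.9],"angular":[0,0,0]},
  {"claw":0.55,"linear":[0,0,2.1],"angular":[0,0,0]},
  {"claw":0.9,"linear":[0,0,0],"angular":[0,0,0]},
  {"claw":1,"linear":[0,0,0],"angular":[0,0,0]},
  {"claw":1,"linear":[0,0,0],"angular":[0,0,0]},
  {"claw":1,"linear":[0,0,0],"angular":[0,0,0]},
], newtons=12)

```text
t: 56.42
tool_pos: [0.5507, -0.0633, 0.0965]
orientation: [2.846, 1.329, 0.002]
force: [-1.0, 1.8, 2.4]
opening: 0.0135
```

>>> drive_tool([
  {"claw":1,"linear":[0.045,0.621,0],"angular":[0,0,-8.3]},
  {"claw":1,"linear":[0.045,0.621,0],"angular":[0,0,-8.3]},
  {"claw":1,"linear":[0.045,0.621,0],"angular":[0,0,-8.3]},
  {"claw":1,"linear":[0.045,0.621,0],"angular":[0,0,-8.3]},
  {"claw":1,"linear":[0.045,0.621,0],"angular":[0,0,-8.3]},
  {"claw":1,"linear":[0.045,0.621,0],"angular":[0,0,-8.3]},
  {"claw":1,"linear":[0.045,0.621,0],"angular":[0,0,-8.3]},
  {"claw":1,"linear":[0.045,0.621,0],"angular":[0,0,-8.3]},
  {"claw":1,"linear":[0,0,0],"angular":[0,0,0]},
  {"claw":1,"linear":[0,0,0],"angular":[0,0,0]},
])

```text
t: 57.68
tool_pos: [0.5972, -0.0672, 0.0965]
orientation: [-1.653, -2.671, -0.003]
force: [-2.8, 7.3, 5.3]
opening: 0.0134
```

Run:
```python
from h import *
s=read_state(); p=np.array(s["tool_pos"])[:2]-[.5765,-.031]; print(np.hypot(*p),np.degrees(np.arctan2(p[1],p[0]))%360, np.round(s["q"],2))
go((.475,-.06,.19),98,s)
c=read_camera("top"); save(c,"t5.png",(205,110,340,240),5)
c=read_camera("wrist"); save(c,"w26.png",None,1.4)
```

```text
0.04166304817165134 299.7244330375051 [-0.2   0.22  1.62  0.    1.31 -0.66]
now [ 0.5972 -0.0672  0.0965] yaw 116.5 tilt [ 0.     0.002 -1.   ] t 57.7 F [-2.8  7.3  5.3] open 0.0134
  delta cm [  6.11 -10.6   -9.36] turn z 18.5
```

View pics/w26.png

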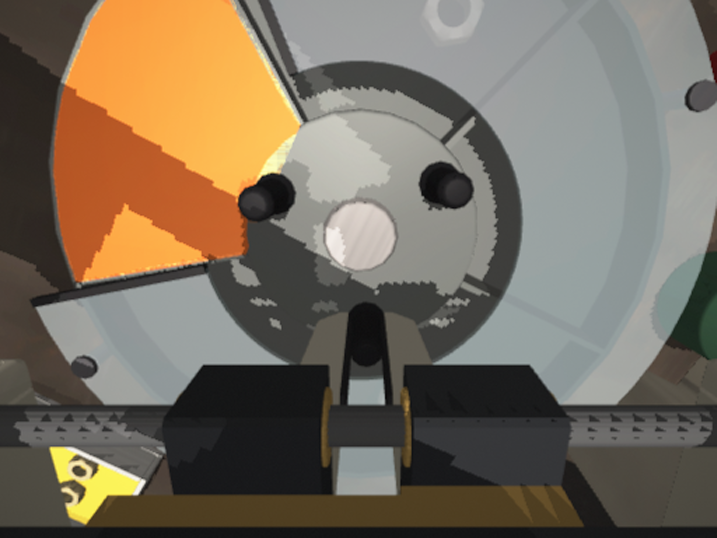

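View pics/t5.png

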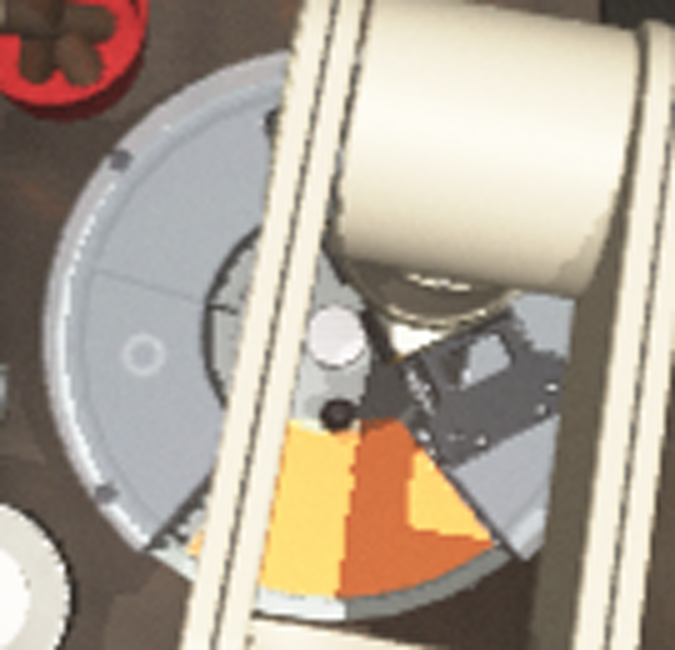

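>>> drive_tool([
  {"claw":0.5,"linear":[0,0,0],"angular":[0,0,0]},
  {"claw":0.5,"linear":[0,0,0],"angular":[0,0,0]},
  {"claw":0.5,"linear":[0,0,-2],"angular":[0,0,0]},
  {"claw":0.5,"linear":[0,0,-4],"angular":[0,0,0]},
  {"claw":0.5,"linear":[0,0,-3.4],"angular":[0,0,0]},
  {"claw":0.5,"linear":[0,-3,0],"angular":[0,0,9.2]},
  {"claw":0.5,"linear":[0,-3,0],"angular":[0,0,9.2]},
  {"claw":0.5,"linear":[0,-3.5,0],"angular":[0,0,0]},
  {"claw":0.5,"linear":[0,0,0],"angular":[0,0,0]},
  {"claw":0.5,"linear":[0,0,0],"angular":[0,0,0]},
])

```text
t: 59.02
tool_pos: [0.5077, -0.0963, 0.191]
orientation: [2.059, 2.37, 0.002]
force: [-0.8, -0.6, -0.6]
opening: 0.0465
```

Run:
```python
from h import *
c=read_camera("wrist"); save(c,"w27.png",(130,0,470,290),2)
go((.45,-.031,.22),98)
```

```text
now [ 0.5079 -0.0961  0.1908] yaw 98.0 tilt [ 0.002 -0.    -1.   ] t 59.1 F [0.2 0.4 0.5] open 0.0463
  delta cm [ 7.26 -4.82 -2.94] turn z 0.0
```

View pics/w27.png

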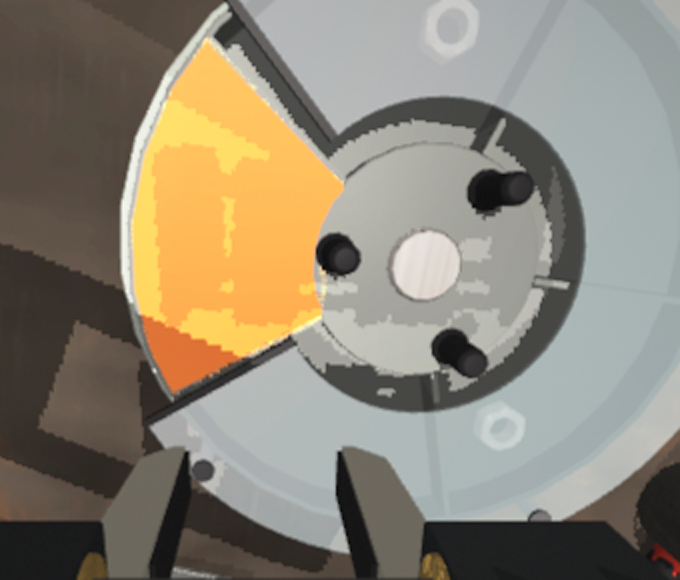

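```bash
cat > lidfit.py <<'E'
from h import *
from scipy.optimize import minimize
import sys
c=read_camera(sys.argv[1] if len(sys.argv)>1 else "wrist"); im=c["pixels"]; hsv=cv2.cvtColor(im,cv2.COLOR_RGB2HSV)
m=((hsv[...,0]<24)&(hsv[...,1]>120)&(hsv[...,2]>120)).astype(np.uint8)
m=cv2.morphologyEx(m,cv2.MORPH_OPEN,np.ones((3,3)))
n,l,st,_=cv2.connectedComponentsWithStats(m); k=1+np.argmax(st[1:,4]); m=(l==k)
ys,xs=np.nonzero(m); P=np.array([unproj(c,(u,v),.08)[:2] for u,v in zip(xs,ys)])
for hub in ([.5765,-.032],[.5765,-.030],[.5755,-.031]):
    q=P-hub; r=np.hypot(*q.T); a=np.degrees(np.arctan2(q[:,1],q[:,0]))%360
    out=[]
    for lo,hi in ((75,95),(95,115),(115,132)):
        s=(r>lo/1e3)&(r<hi/1e3); out.append((np.percentile(a[s],[.7,99.3]).round(1).tolist(),round(np.percentile(a[s],[.7,99.3]).mean(),1)))
    print(hub,out)
E
python3 lidfit.py
python3 - <<'E'
from h import *
c=read_camera("wrist")
for hub in ([.5765,-.032],[.5765,-.030]):
  for n,x,y,z in [("winL out",230,3,.0885),("winL in",333,137,.0885),("winR out",152,418,.0885),("winR in",292,342,.0885),("lidL out",208,40,.08),("lidL in",343,183,.08),("lidRout",175,394,.08),("lidRin",320,318,.08),("hub",425,265,.08),("peg0",341,254,.116)]:
    P=unproj(c,((x+.5)/2-.5+130,(y+.5)/2-.5),z); p=P[:2]-hub; print(n,np.round(P,4),"r %.1f ang %.1f"%(1e3*np.hypot(*p),np.degrees(np.arctan2(p[1],p[0]))%360))
E
```

```text
[0.5765, -0.032] [([145.6, 215.2], np.float64(180.4)), ([145.3, 215.9], np.float64(180.6)), ([145.1, 215.8], np.float64(180.5))]
[0.5765, -0.03] [([146.7, 216.4], np.float64(181.5)), ([146.2, 216.7], np.float64(181.5)), ([145.8, 216.5], np.float64(181.2))]
[0.5755, -0.031] [([145.8, 216.2], np.float64(181.0)), ([145.4, 216.6], np.float64(181.0)), ([145.2, 216.4], np.float64(180.8))]
winL out [0.4727 0.0608 0.0885] r 139.3 ang 138.2
winL in [0.5233 0.0167 0.0885] r 72.1 ang 137.5
winR out [ 0.4561 -0.1245  0.0885] r 151.8 ang 217.5
winR in [ 0.5197 -0.0762  0.0885] r 71.9 ang 217.9
lidL out [0.4643 0.0482 0.08  ] r 137.9 ang 144.4
lidL in [ 0.5321 -0.0009  0.08  ] r 54.2 ang 145.0
lidRout [ 0.4654 -0.1133  0.08  ] r 137.6 ang 216.2
lidRin [ 0.5322 -0.0642  0.08  ] r 54.8 ang 216.0
hub [ 0.5776 -0.0319  0.08  ] r 1.1 ang 2.6
peg0 [ 0.5317 -0.0303  0.116 ] r 44.8 ang 177.9
winL out [0.4727 0.0608 0.0885] r 137.9 ang 138.8
winL in [0.5233 0.0167 0.0885] r 70.8 ang 138.7
winR out [ 0.4561 -0.1245  0.0885] r 153.0 ang 218.1
winR in [ 0.5197 -0.0762  0.0885] r 73.2 ang 219.1
lidL out [0.4643 0.0482 0.08  ] r 136.8 ang 145.1
lidL in [ 0.5321 -0.0009  0.08  ] r 53.1 ang 146.7
lidRout [ 0.4654 -0.1133  0.08  ] r 138.8 ang 216.8
lidRin [ 0.5322 -0.0642  0.08  ] r 56.0 ang 217.7
hub [ 0.5776 -0.0319  0.08  ] r 2.3 ang 300.3
peg0 [ 0.5317 -0.0303  0.116 ] r 44.8 ang 180.4
```

```bash
python3 -c "
from h import *
s=read_state(); go((.5972,-.0672,.135),98,s)"
```

```text
now [ 0.5077 -0.096   0.1901] yaw 98.1 tilt [ 0.001 -0.    -1.   ] t 59.2 F [0.2 0.2 0.5] open 0.0466
  delta cm [1.6  9.26 5.52] turn z 0.1
```

>>> drive_tool([
  {"claw":0.6,"linear":[0.8,4.6,0],"angular":[0,0,0]},
  {"claw":0.6,"linear":[0.8,4.6,2],"angular":[0,0,0]},
  {"claw":0.6,"linear":[0,0,2],"angular":[0,0,-9.3]},
  {"claw":0.6,"linear":[0,0,1.5],"angular":[0,0,-9.3]},
  {"claw":0.6,"linear":[0,0,0],"angular":[0,0,0]},
  {"claw":0.6,"linear":[0,0,0],"angular":[0,0,0]},
])

```text
t: 59.92
tool_pos: [0.5962, -0.0672, 0.1353]
orientation: [1.654, 2.67, 0.001]
force: [1.2, 0.1, 0.3]
opening: 0.0374
```

```bash
python3 -c "
from h import *
s=read_state(); go((.5972,-.0672,.096),117,s)"
```

```text
now [ 0.5962 -0.0672  0.1353] yaw 116.4 tilt [ 0.001 -0.    -1.   ] t 59.9 F [1.2 0.1 0.3] open 0.0374
  delta cm [-0.04  0.09  3.93] turn z -0.6
```

>>> drive_tool([
  {"claw":0.6,"linear":[0,0.09,1.9],"angular":[0,0,0]},
  {"claw":0.6,"linear":[0,0,2.0],"angular":[0,0,0]},
  {"claw":0.9,"linear":[0,0,0],"angular":[0,0,0]},
  {"claw":1,"linear":[0,0,0],"angular":[0,0,0]},
  {"claw":1,"linear":[0,0,0],"angular":[0,0,0]},
  {"claw":1,"linear":[0,-0.1,0],"angular":[0,0,1.3]},
  {"claw":1,"linear":[0,-0.1,0],"angular":[0,0,1.3]},
  {"claw":1,"linear":[0,0,0],"angular":[0,0,0]},
  {"claw":1,"linear":[0,0,0],"angular":[0,0,0]},
  {"claw":0.6,"linear":[0,0,0],"angular":[0,0,0]},
  {"claw":0.6,"linear":[0,0,0],"angular":[0,0,0]},
  {"claw":0.6,"linear":[0,0,0],"angular":[0,0,0]},
])

```text
t: 61.42
tool_pos: [0.5943, -0.0676, 0.0952]
orientation: [-1.71, -2.635, 0.0]
force: [0.3, 0.1, 0.3]
opening: 0.0361
```

>>> drive_tool([
  {"claw":0.6,"linear":[0,0,-2],"angular":[0,0,0]},
  {"claw":0.6,"linear":[0,0,-4],"angular":[0,0,0]},
  {"claw":0.6,"linear":[0,0,-3.4],"angular":[0,0,0]},
  {"claw":0.6,"linear":[0,-3,0],"angular":[0,0,8]},
  {"claw":0.6,"linear":[0,-3,0],"angular":[0,0,8]},
  {"claw":0.6,"linear":[0,-4,0],"angular":[0,0,0]},
  {"claw":0.6,"linear":[4,0,0],"angular":[0,0,0]},
  {"claw":0.6,"linear":[0,0,0],"angular":[0,0,0]},
  {"claw":0.6,"linear":[0,0,0],"angular":[0,0,0]},
])

```text
t: 62.55
tool_pos: [0.4938, -0.0545, 0.1908]
orientation: [2.058, 2.371, 0.001]
force: [-0.2, 0.2, 0.7]
opening: 0.0372
```

```bash
python3 lidfit.py
python3 - <<'E'
from h import *
c=read_camera("wrist"); save(c,"w28.png",(130,0,470,290),2.2)
go((.45,-.031,.22),98)
E
```

```text
[0.5765, -0.032] [([142.4, 212.8], np.float64(177.6)), ([142.3, 212.7], np.float64(177.5)), ([142.3, 212.5], np.float64(177.4))]
[0.5765, -0.03] [([143.5, 213.9], np.float64(178.7)), ([143.1, 213.6], np.float64(178.3)), ([143.2, 213.4], np.float64(178.3))]
[0.5755, -0.031] [([142.5, 213.7], np.float64(178.1)), ([142.3, 213.5], np.float64(177.9)), ([142.5, 213.1], np.float64(177.8))]
now [ 0.4937 -0.0548  0.1902] yaw 98.0 tilt [ 0.001 -0.    -1.   ] t 62.6 F [ 0.6  0.2 -0.7] open 0.0370
  delta cm [ 2.97 -3.99 -2.99] turn z 0.0
```

View pics/w28.png

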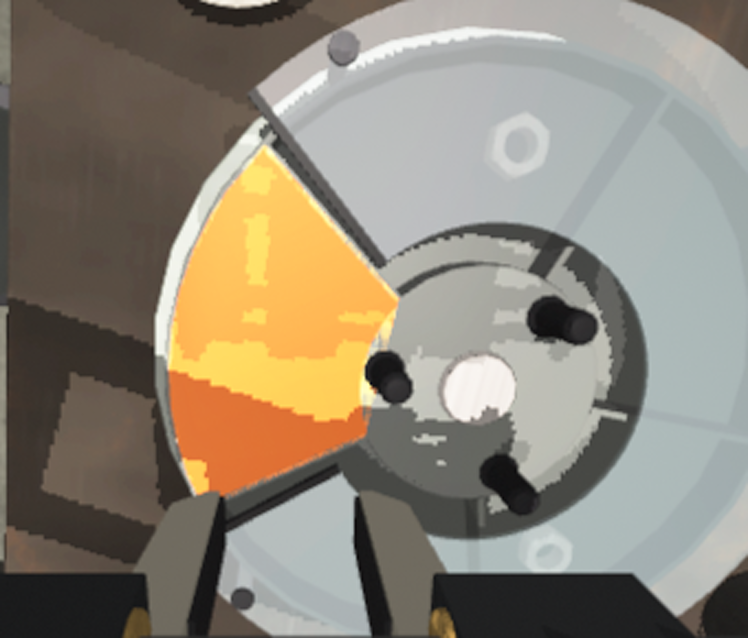

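Run:
```python
from h import *
c=read_camera("wrist")
for hub in ([.5765,-.032],):
  for n,x,y,z in [("winL tip",255,92,.0885),("winL in",382,264,.0885),("winR mid",280,500,.0885),("winR in",338,467,.0885),("lidL out",265,148,.08),("lidL in",398,299,.08),("lidRin",365,436,.08),("hub",479,387,.08)]:
    P=unproj(c,((x+.5)/2.2-.5+130,(y+.5)/2.2-.5),z); p=P[:2]-hub; print(n,np.round(P,4),"r %.1f ang %.1f"%(1e3*np.hypot(*p),np.degrees(np.arctan2(p[1],p[0]))%360))
go((.34,-.40,.24),98)
```

```text
winL tip [0.463  0.0726 0.0885] r 154.3 ang 137.4
winL in [0.5232 0.0158 0.0885] r 71.6 ang 138.1
winR mid [ 0.4956 -0.0959  0.0885] r 103.1 ang 218.3
winR in [ 0.5196 -0.0759  0.0885] r 71.8 ang 217.7
lidL out [0.4689 0.0542 0.08  ] r 137.8 ang 141.3
lidL in [0.5341 0.0019 0.08  ] r 54.3 ang 141.4
lidRin [ 0.5307 -0.0621  0.08  ] r 54.8 ang 213.4
hub [ 0.5779 -0.0318  0.08  ] r 1.5 ang 6.7
now [ 0.4936 -0.0548  0.1899] yaw 98.0 tilt [ 0. -0. -1.] t 62.7 F [0.4 0.2 0. ] open 0.0371
  delta cm [-32.04 -20.02  -5.  ] turn z 0.0
```

>>> drive_tool([
  {"claw":0.6,"linear":[-4.58,-2.86,-1],"angular":[0,0,0]},
  {"claw":0.6,"linear":[-4.58,-2.86,-1],"angular":[0,0,0]},
  {"claw":0.6,"linear":[-4.58,-2.86,-1],"angular":[0,0,0]},
  {"claw":0.6,"linear":[-4.58,-2.86,-1],"angular":[0,0,0]},
  {"claw":0.6,"linear":[-4.58,-2.86,-1],"angular":[0,0,0]},
  {"claw":0.6,"linear":[-4.58,-2.86,0],"angular":[0,0,0]},
  {"claw":0.6,"linear":[-4.58,-2.86,0],"angular":[0,0,0]},
  {"claw":0.6,"linear":[0,0,0],"angular":[0,0,0]},
  {"claw":0.6,"linear":[0,0,0],"angular":[0,0,0]},
])

```text
t: 63.82
tool_pos: [0.3395, -0.3998, 0.2392]
orientation: [-2.061, -2.37, -0.001]
force: [0.0, 0.6, 0.3]
opening: 0.0371
```

```bash
python3 lidfit.py top
python3 - <<'E'
from h import *
c=read_camera("top"); save(c,"t6.png",(205,110,340,240),5); save(c,"t7.png")
c=read_camera("wrist"); save(c,"w29.png")
E
```

```text
Traceback (most recent call last):
  File "lidfit.py", line 13, in <module>
    s=(r>lo/1e3)&(r<hi/1e3); out.append((np.percentile(a[s],[.7,99.3]).round(1).tolist(),round(np.percentile(a[s],[.7,99.3]).mean(),1)))
                                         ~~~~~~~~~~~~~^^^^^^^^^^^^^^^^
IndexError: index -1 is out of bounds for axis 0 with size 0
```

View pics/t6.png

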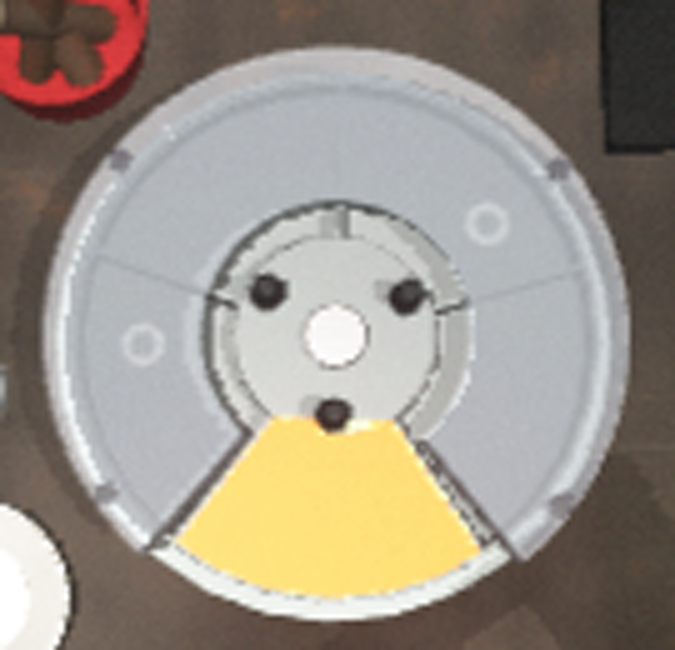

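View pics/t7.png

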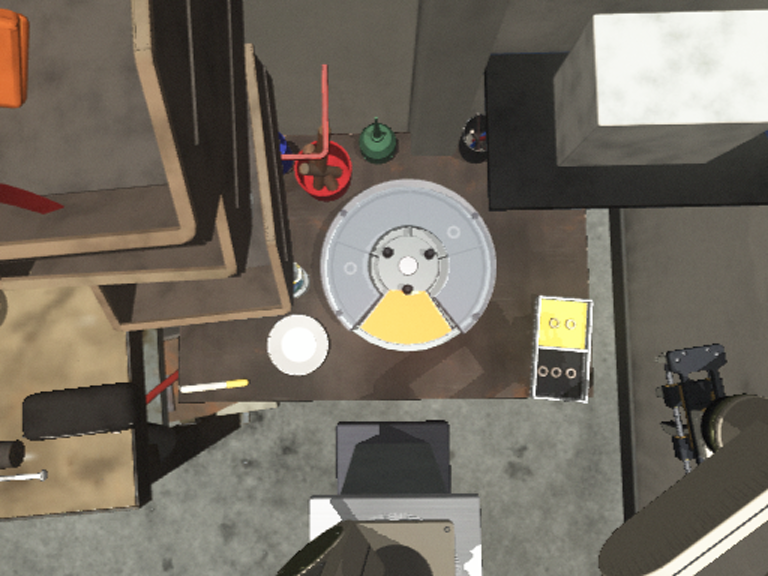

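View pics/w29.png

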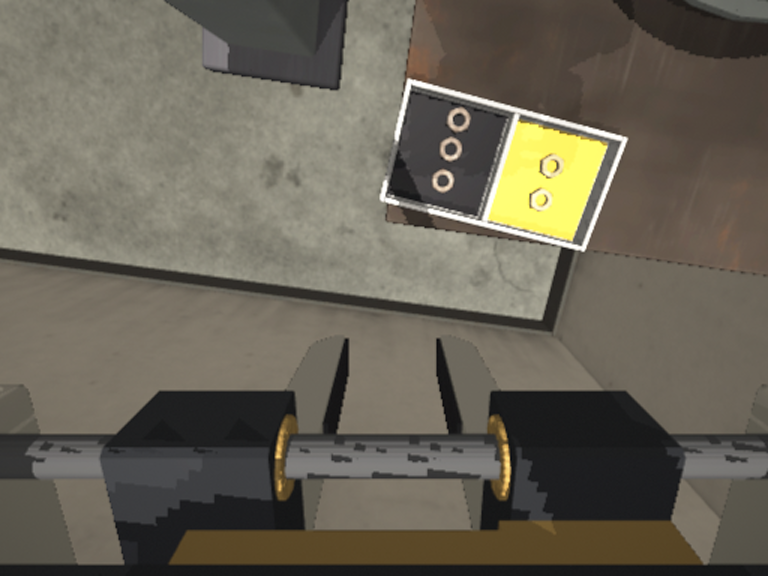

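```bash
sed -i 's/n,l,st,_=/if c["K"][0][0]>390: m[:, :205]=0; m[:,345:]=0; m[:175]=0; m[245:]=0\nn,l,st,_=/; s/<24)/<28)/' lidfit.py; python3 lidfit.py top
python3 - <<'E'
from h import *
c=read_camera("top")
def cr(x,y,z): return unproj(c,((x+.5)/5-.5+205,(y+.5)/5-.5+110),z)
hub=[.5755,-.0315]
for n,x,y,z in [("hub",335,336,.08),("p0",333,413,.116),("pA",267,292,.116),("pB",406,296,.116),("winLo",150,550,.0885),("winRo",520,557,.0885),("winLi",253,430,.0885),("winRi",415,437,.0885),("lidLo",175,543,.08),("lidRo",482,550,.08),("lidLi",270,420,.08),("lidRi",397,420,.08),("div",340,222,.08),("divL",225,300,.08),("divR",452,306,.08),
 ("post",120,160,.0915),("post",557,167,.0915),("post",105,492,.0915),("post",562,505,.0915)]:
    P=cr(x,y,z);p=P[:2]-hub; print(n,np.round(P,4),"r %.1f ang %.1f"%(1e3*np.hypot(*p),np.degrees(np.arctan2(p[1],p[0]))%360))
save(c,"t8.png",(235,180,310,240),10)
E
```

```text
[0.5765, -0.032] [([142.8, 209.2], np.float64(176.0)), ([142.8, 209.8], np.float64(176.3)), ([142.6, 210.1], np.float64(176.3))]
[0.5765, -0.03] [([144.0, 210.4], np.float64(177.2)), ([143.6, 210.7], np.float64(177.2)), ([143.3, 210.9], np.float64(177.1))]
[0.5755, -0.031] [([143.0, 210.1], np.float64(176.5)), ([142.9, 210.5], np.float64(176.7)), ([142.7, 210.7], np.float64(176.7))]
hub [ 0.5761 -0.0305  0.08  ] r 1.1 ang 59.0
p0 [ 0.5321 -0.0276  0.116 ] r 43.6 ang 174.8
pA [0.5957 0.0055 0.116 ] r 42.2 ang 61.3
pB [ 0.5923 -0.0666  0.116 ] r 38.9 ang 295.6
winLo [0.463  0.0698 0.0885] r 151.4 ang 138.0
winRo [ 0.4563 -0.1254  0.0885] r 151.7 ang 218.2
winLi [0.5257 0.0142 0.0885] r 67.6 ang 137.5
winRi [ 0.5205 -0.0716  0.0885] r 68.0 ang 216.1
lidLo [0.4665 0.0569 0.08  ] r 140.3 ang 141.0
lidRo [ 0.4603 -0.1064  0.08  ] r 137.4 ang 213.0
lidLi [0.5314 0.0051 0.08  ] r 57.3 ang 140.3
lidRi [ 0.5303 -0.0628  0.08  ] r 55.0 ang 214.7
div [ 0.6379 -0.0345  0.08  ] r 62.5 ang 357.3
divL [0.5966 0.0283 0.08  ] r 63.4 ang 70.5
divR [ 0.5912 -0.0937  0.08  ] r 64.1 ang 284.1
post [0.6718 0.0832 0.0915] r 149.8 ang 50.0
post [ 0.6634 -0.1503  0.0915] r 147.8 ang 306.5
post [0.4939 0.0931 0.0915] r 148.9 ang 123.2
post [ 0.4832 -0.1478  0.0915] r 148.4 ang 231.6
```

View pics/t8.png

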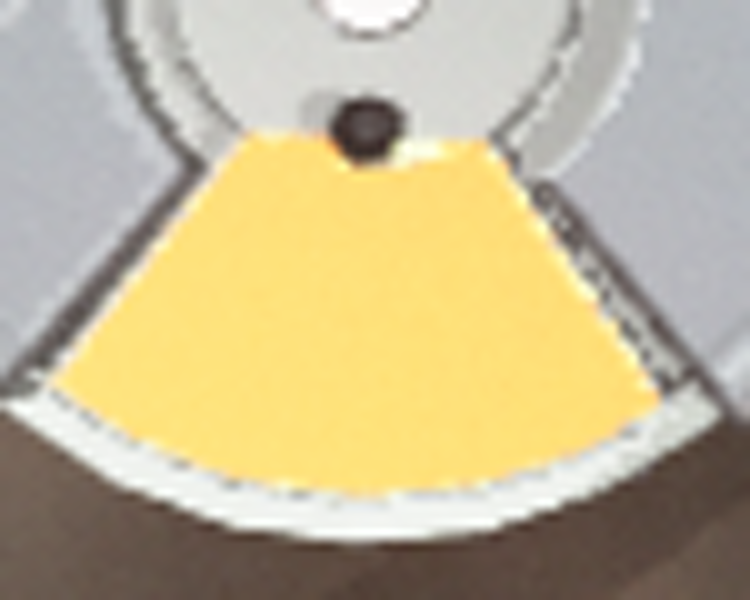

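>>> drive_tool([
  {"claw":0.6,"linear":[5.07,1.87,0],"angular":[0,0,0]},
  {"claw":0.6,"linear":[5.07,1.87,0],"angular":[0,0,0]},
  {"claw":0.6,"linear":[5.07,1.87,0],"angular":[0,0,0]},
  {"claw":0.6,"linear":[5.07,1.87,0],"angular":[0,0,0]},
  {"claw":0.6,"linear":[5.07,1.87,0],"angular":[0,0,0]},
  {"claw":0.6,"linear":[5.07,1.87,0],"angular":[0,0,0]},
  {"claw":0.6,"linear":[5.07,1.87,0],"angular":[0,0,0]},
  {"claw":0.6,"linear":[0,0,0],"angular":[0,0,9.8]},
  {"claw":0.6,"linear":[0,0,0],"angular":[0,0,9.8]},
  {"claw":0.6,"linear":[0,0,0],"angular":[0,0,9.8]},
  {"claw":0.6,"linear":[0,0,0],"angular":[0,0,9.8]},
  {"claw":0.6,"linear":[0,0,0],"angular":[0,0,9.8]},
])

```text
t: 65.58
tool_pos: [0.4197, -0.0292, 0.2398]
orientation: [2.861, 1.298, 0.001]
force: [0.2, 0.4, -0.1]
opening: 0.0372
```

>>> drive_tool([
  {"claw":0.6,"linear":[0,0,0],"angular":[0,0,9.8]},
  {"claw":0.6,"linear":[0,0,0],"angular":[0,0,9.8]},
  {"claw":0.6,"linear":[0,0,0],"angular":[0,0,9.8]},
  {"claw":0.6,"linear":[0,0,0],"angular":[0,0,9.8]},
  {"claw":0.6,"linear":[0,0,0],"angular":[0,0,9.8]},
  {"claw":0.6,"linear":[0,0,2],"angular":[0,0,0]},
  {"claw":0.6,"linear":[0,0,2],"angular":[0,0,0]},
  {"claw":0.6,"linear":[0,0,0],"angular":[0,0,0]},
  {"claw":0.6,"linear":[0,0,0],"angular":[0,0,0]},
])

```text
t: 66.7
tool_pos: [0.4201, -0.0297, 0.2005]
orientation: [3.141, 0.002, 0.002]
force: [0.6, 0.8, -0.1]
opening: 0.0369
```

```bash
python3 lidfit.py
python3 - <<'E'
from h import *
go((.5336,-.029,.096),-2)
c=read_camera("wrist"); save(c,"w30.png",(130,20,400,210),2.8)
E
```

```text
[0.5765, -0.032] [([142.6, 212.0], np.float64(177.3)), ([142.4, 212.2], np.float64(177.3)), ([142.1, 212.1], np.float64(177.1))]
[0.5765, -0.03] [([143.7, 213.0], np.float64(178.3)), ([143.2, 213.2], np.float64(178.2)), ([142.9, 212.9], np.float64(177.9))]
[0.5755, -0.031] [([142.7, 212.9], np.float64(177.8)), ([142.4, 213.0], np.float64(177.7)), ([142.1, 212.8], np.float64(177.4))]
now [ 0.4203 -0.0298  0.2008] yaw 0.1 tilt [ 0.002 -0.    -1.   ] t 66.8 F [ 0.4  0.1 -0.3] open 0.0371
  delta cm [11.31 -0.07 10.49] turn z 2.1
```

View pics/w30.png

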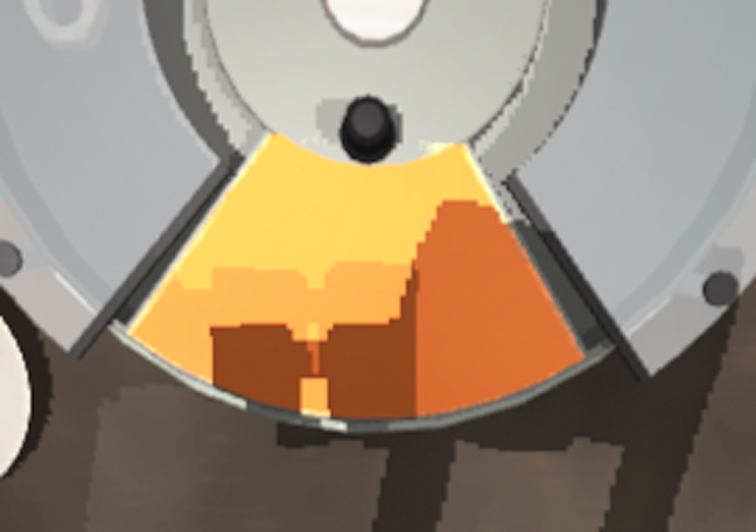

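Run:
```python
from h import *
c=read_camera("wrist"); print(np.round(c["xyz"],4))
hub=[.5765,-.0315]
for n,x,y,z in [("winLo",78,356,.0885),("winRo",647,376,.0885),("winLi lidside",241,160,.0885),("winRi lidside",507,180,.0885),("winL cover side in",226,155,.0885),("winR cover in",514,174,.0885),("lidLo",131,333,.08),("lidRo",584,357,.08),("lidLi",272,135,.08),("lidRi",466,145,.08),("hubbot",376,46,.08),("postL",4,260,.0915),("postR",720,289,.0915),("peg",369,117,.116)]:
    P=unproj(c,((x+.5)/2.8-.5+130,(y+.5)/2.8-.5+20),z);p=P[:2]-hub; print(n,np.round(P,4),"r %.1f ang %.1f"%(1e3*np.hypot(*p),np.degrees(np.arctan2(p[1],p[0]))%360))
```

```text
[ 0.5021 -0.0305  0.3678]
winLo [0.4615 0.0708 0.0885] r 153.9 ang 138.4
winRo [ 0.4545 -0.1285  0.0885] r 155.9 ang 218.5
winLi lidside [0.5253 0.0109 0.0885] r 66.5 ang 140.3
winRi lidside [ 0.5192 -0.076   0.0885] r 72.6 ang 217.9
winL cover side in [0.5268 0.0158 0.0885] r 68.6 ang 136.4
winR cover in [ 0.521  -0.0782  0.0885] r 72.5 ang 220.1
lidLo [0.4685 0.0541 0.08  ] r 137.8 ang 141.6
lidRo [ 0.4599 -0.1081  0.08  ] r 139.5 ang 213.3
lidLi [0.5338 0.0015 0.08  ] r 54.0 ang 142.3
lidRi [ 0.5307 -0.0632  0.08  ] r 55.7 ang 214.7
hubbot [ 0.5604 -0.033   0.08  ] r 16.2 ang 185.4
postL [0.4939 0.091  0.0915] r 147.7 ang 124.0
postR [ 0.4845 -0.1491  0.0915] r 149.3 ang 232.0
peg [ 0.5346 -0.0307  0.116 ] r 41.9 ang 178.9
```

Run:
```python
from h import *
s=read_state(); print(s["t"],np.round(s["force"],2),np.abs(s["dq"]).max()); print(close_job())
```

```text
66.85 [ 0.57 -0.32  1.03] 0.004224838063724255
the job is handed in; nothing more can be done
None
```

The kit is complete and the job is handed in at about 67 s. All five nuts that were present are in the tray: two brass in the yellow pocket and three dark in the black pocket. No sixth nut turned up in any of the four bins.

- **Carousel:** I turned it by its pegs, bin by bin. Both steel nuts are still inside, and the orange lid is turned into the window.
- **Tray:** it was knocked about 2 cm partway through. I measured it again and placed the last nuts at its new position. It overhangs the table's front edge by about 5–10 mm but is stable. No nut was dropped.
- **Dish and marker:** they look the same in the top view at the end as at the start.
- **Lid centring:** my measurements do not agree exactly. The lid sits about 0.5–1° clockwise of the window's middle, up to 1.4° by the roughest reading, which is about 1–2.5 mm at the lid. I left it because another nudge would not have been more precise than that.
- **Hand-in state:** the arm was still, at a height of 0.20 m and touching nothing.

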